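# Raise the drop barrier and slide the block into the loading station

### The job

Push the counterweighted barrier bar of the loading station up past its balance point, let go of it and let it stay raised by itself. Then push the drilled steel block along its guide, through the open gate, until it is fully home against the end stop, and leave the barrier up. Only push: the block must not be lifted or tipped, and the collets, ring, sleeve, tin and loupe standing around stay where they are.

Things in the scene. Friction and masses are not known exactly. Their poses are not given: they have to be found in the camera images.
- gate_base: loading station, fixed on the table: aluminium plate, 8 mm thick. Origin on the table at the middle of the guide, straight below the lowered bar; +x along the guide from the loading end (robot's side) to the end stop, +y towards the hinge post. Plate x -124..96, y -52..52 mm, with a wing x -124..46, y 52..155 mm. Two guide rails along x, inner faces at y = -28.5 and 28.5 mm, 10 mm wide, top z = 18 mm, x -120..82 mm
- stop_face (a point): middle of the face of the end stop that the block must meet: x = 82 mm, y = 0, z = 20.5 mm of the base; the stop is a bar across the guide, top at z = 28 mm
- bar_hinge (a point): hinge axis of the barrier (parallel to the base's x axis), at x = 0, y = 125, z = 75 mm of the base, in a grey fork post 42 mm wide in x, 26 mm in y, top at z = 92 mm
- bar_rest (a point): middle of the top of the thin grey post that the lowered bar lies in, at x = 0, y = -42, z = 75 mm of the base; 6 mm thick in y, 20 mm wide in x. Beyond it (towards -y) there is free room under the last 70 mm of the bar
- bar_tip (a point): free end of the barrier bar, on its axis, 244 mm from the hinge axis. Round steel bar 12 mm thick, the last 22 mm a black cap 16 mm thick. Lowered it lies level along the base's -y across the guide, axis at z = 75 mm, end at y = -119 mm. A flat stop flag (44 mm wide, 4 mm thick) hangs from its middle to 17 mm above the table and bars the guide at x = 0
- barrier (a joint): angle of the barrier in rad: 0 lowered and level, grows as the free end rises, 1.57 upright, 1.85 fully raised, leaning back on its stop. A round counterweight stands on a stub up and back from the hinge: let go below about 1.0 rad the bar falls back to 0, above it it swings on to 1.85 within about 2 s. Lifting it at the free end takes about 1 N
- block_center (a point): centre of the drilled steel block (grey, six holes in its top, 0.7 kg), 75 mm long (its own y axis, along the guide), 50 mm wide, 25 mm tall, loose on the plate between the rails (3.5 mm play each side), on the robot's side of the barrier; it slides under some 3 to 8 N
- home (a point): where the centre of the block is when it is fully home: x = 44.5, y = 0, z = 20.5 mm of the base
- collet_a: spring collet, grey steel, 26 mm across, 34 mm tall, standing on the base plate; origin at the centre of its underside; must stay where it is
- collet_b: spring collet, grey steel, 29 mm across, 36 mm tall, standing on the base plate; origin at the centre of its underside; must stay where it is
- ring: ring gauge, grey steel ring 49 mm across, 15 mm tall, lying on the base plate; origin at the centre of its underside; must stay where it is
- spacer: plain steel sleeve, 25 mm across, 30 mm tall, standing on the table right of the end stop; origin at the centre of its underside; must stay where it is
- tin: round lidded tin, 53 mm across, 22 mm tall, on the table at the front left; origin at the centre of its underside; must stay where it is
- magnifier: black eye loupe, 33 mm across, 30 mm tall, on the table at the front right; origin at the centre of its underside; must stay where it is

How it is judged:
By the outcome, as a careful person would: the job done as asked, in the order asked, and still so for the second after the job is handed in, with the robot touching nothing.
It also fails if it takes over 50 s, if anything falls off the work surface, if the arm or the gripper's body presses on something with over 40 N, if the wrist force passes 120 N, or if a joint passes its speed limit or range.

### The arm

A 6-joint arm with a two-finger parallel gripper is mounted at the origin on a cart in front of the work surface, level with it; the furniture and walls round the work are solid. World frame = base frame: x ahead of the robot, y to its left, z up, the work surface at z = 0. Lengths are in mm, angles in rad, forces in N, time in s.
With the tool pointing down it reaches from about 325 to 775 mm from the base axis. Payload 9.3 kg.
Tool frame: the origin (TCP) lies on the centre line of the jaws, within the pads' length; the fingertips stand 17 mm ahead of it and the grasp point (between the pads) lies 2 mm behind it (env.finger_overhang is the distance from the TCP to the fingertips, in mm); y points along the fingers, z is the direction in which the jaws open and shut, and the axes are right-handed (so a half turn about y gives the same grasp; the last joint's range is limited). The gripper opens to 85 mm and grips with 20 to 120 N. Pads are 22 mm wide; open, the fingers measure 114 mm over their backs; the gripper's body (76 mm by 85 mm) begins 54 mm behind the grasp point. The pads swing forward as they close: fully open they stand 13 mm farther back than shut.
Start: joints at [-1.368, 0.259, 0.021, 1.334, 0, 1.418], TCP at [191.58, -515.552, 212.879] pointing down, gripper open.
Joint ranges: [-3.04, 3.04], [-0.91, 1.82], [-1.04, 1.36], [-1.92, 1.95], [-1.52, 1.45], [-3.14, 3.14]. Speed limits (rad/s): [2.22, 2.22, 2.79, 3.14, 3.14, 3.14].

### API

Orientations are given as a 3x3 rotation matrix whose columns are the frame's x, y, z axes.
In Python, from bench import readout, eyes, env gives the robot as it stands. The module is installed in compiled form; this text tells all that it offers.
- The arm moves only by the tool step_arm, never from a script. Its arguments are lists of equal length, an entry for each row: "translation": the shift along the tool's x, y, z in cm, a list of three; "twist": the turn, a rotation vector about the tool's x, y, z in degrees, a list of three. In form: {"translation": [[x, y, z], ...], "twist": [[ax, ay, az], ...]}. A call has 1 to 20 rows; each row shifts and turns the pose as measured when the row begins, along the tool's axes as they then stand; what a row does not reach is not made up. A row lasts 1/10 s, in which the tool goes at most 50 mm and 8.59 degrees, less where a joint would pass 70% of its speed; a pose out of reach is approached as far as the arm can. A call is refused whole if a number of a shift passes 5 or a number of a turn 8.59, either way. A call with a gripper value outside its range is refused whole. "claw" is the finger opening in cm, from 0 to 8.54, set as the call begins (left out, the last holds). The fingers move at their own pace and stop on an object; the grip force is fixed at half the most. Time passes only in rows, so rows that do not move let the fingers close. It gives the time, the measured TCP pose, the force and the opening at its end, in the units of the state.
- readout.sense(): the state, without advancing time (a new reading comes with each control period).
- eyes.grab_frame(name): name is "scene" or "top"; returns a dict with "frame" (384x512x3 uint8, red, green, blue), "intrinsics" (3x3 intrinsics, pixels), "R" (3x3) and "t" (3): a world point X has camera coordinates R X + t. Camera axes: x right, y down, z forward; pixel columns grow to the right and rows downward; lengths in mm; the calibration is good to about 2 mm. A picture is of the moment at which its call begins. There is no depth.
- env.finish_job(): hands the job in, once; it reports no verdict.
The state is a dict: "clock": time; "qpos": joint angles; "joint_velocities": joint speeds; "tau": joint torques, N m; "tcp_pos": TCP position; "eef_rot": TCP orientation; "ft_force": force on the tool from outside, world axes, zero at the start; "torque": the same for the moment, N m; "grip_width": finger opening in mm.
Only numpy, scipy, OpenCV 4.12 (cv2) and the standard library are available. Lean on these libraries where they do the work, as an engineer would, in place of code of your own. Each camera call takes 0.05 s, during which the arm holds its last target.

## Working session

There is one attempt and no reset: what is moved stays moved. The work goes in short steps, Python scripts to look and compute and a tool call to move; the robot and the scene stay as the last step left them, time stands still between calls to the robot, and variables do not carry over. Pictures are saved under pics/ and viewed, and the job is handed in when it is done.

Besides the shell and the picture viewer there is one more tool, called after "Call:" as name(argument=value, ...) on one line, values as JSON. step_arm: Moves the arm, as the interface text tells. Its arguments: {"type":"object","properties":{"translation":{"type":"array","items":{"type":"array","items":{"type":"number"}}},"twist":{"type":"array","items":{"type":"array","items":{"type":"number"}}},"claw":{"type":"number"}},"required":["translation","twist"]}

```bash
mkdir -p pics; python3 - <<'E'
from bench import readout, eyes, env
import cv2,pickle
s=readout.sense();print(s)
for n in("scene","top"):
    f=eyes.grab_frame(n);pickle.dump(f,open(n+".pkl","wb"));cv2.imwrite(f"pics/{n}0.png",cv2.resize(f["frame"][:,:,::-1],(800,600),interpolation=cv2.INTER_CUBIC));print(f["intrinsics"],f["R"],f["t"])
print(env.finger_overhang)
E
```

```text
{'clock': 0.0, 'qpos': array([-1.36760991e+00,  2.59192957e-01,  2.07327826e-02,  1.33369702e+00,
        3.89661487e-05,  1.41821947e+00]), 'joint_velocities': array([ 9.27690750e-04, -3.72752852e-04,  1.22593187e-03, -1.20032678e-05,
        6.53668713e-04,  9.59234442e-04]), 'tau': array([-2.11648185e-03, -5.55637586e+01,  3.44522309e+01,  1.37316258e-02,
       -3.80271804e-04,  9.63347844e-06]), 'tcp_pos': array([ 191.52300953, -515.23997956,  212.25436618]), 'eef_rot': array([[-9.37380947e-01, -2.36446325e-04,  3.48305764e-01],
       [-3.48305757e-01,  1.34073439e-03, -9.37380020e-01],
       [-2.45345457e-04, -9.99999073e-01, -1.33913449e-03]]), 'ft_force': array([0.63954817, 0.10475781, 0.18421556]), 'torque': array([-0.00869434, -0.01230615, -0.04988939]), 'grip_width': 85.308830523299}
[[433.41889116   0.         255.57308685]
 [  0.         433.41889116 189.45842328]
 [  0.           0.           1.        ]] [[-0.72608213 -0.68738421  0.01754102]
 [-0.49122873  0.50069555 -0.71274   ]
 [ 0.48114351 -0.52612443 -0.70120896]] [424.76703368 311.42035551 826.17677766]
[[490.41542683   0.         250.85617903]
 [  0.         490.41542683 191.81502358]
 [  0.           0.           1.        ]] [[-0.0037866  -0.99983433 -0.01780383]
 [-0.98655389  0.00664417 -0.16330117]
 [ 0.16339241  0.01694608 -0.98641561]] [  30.52006328  544.74052486 1097.29930139]
17.0
```

View pics/scene0.png

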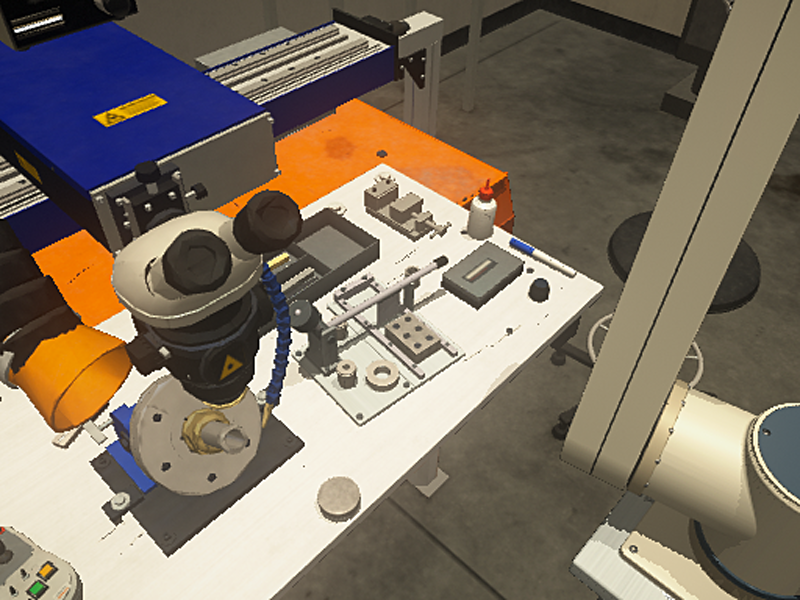

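View pics/top0.png

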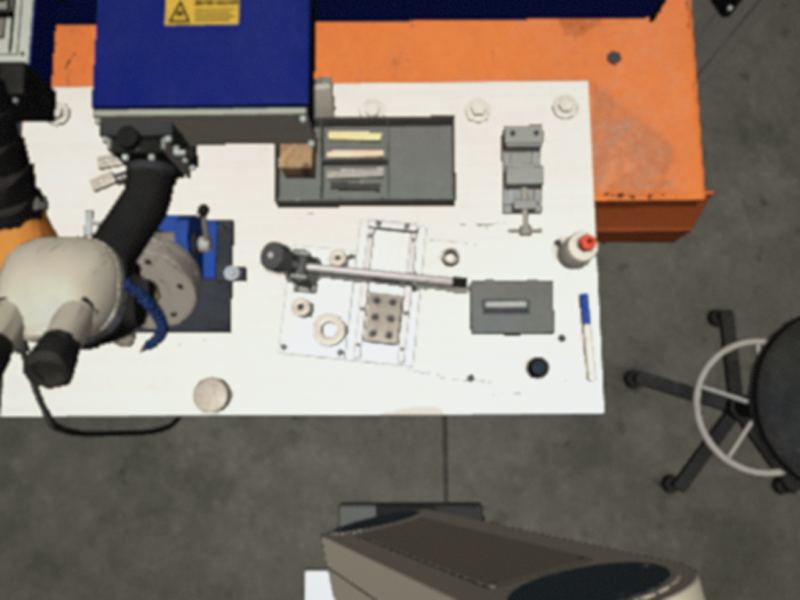

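The station is around (350,290) in the top view. The bar's cap is at about (458,282) and the block at about (382,318). I'll zoom in to measure them.

```bash
python3 - <<'E'
import cv2,pickle
f=pickle.load(open("top.pkl","rb"))["frame"][:,:,::-1]
c=f[135:245,160:310]  # 150x110
cv2.imwrite("pics/topc.png",cv2.resize(c,(795,583),interpolation=cv2.INTER_CUBIC))
f=pickle.load(open("scene.pkl","rb"))["frame"][:,:,::-1]
c=f[155:275,180:340]
cv2.imwrite("pics/scenec.png",cv2.resize(c,(800,600),interpolation=cv2.INTER_CUBIC))
E
```

```text
(no output)
```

View pics/topc.png

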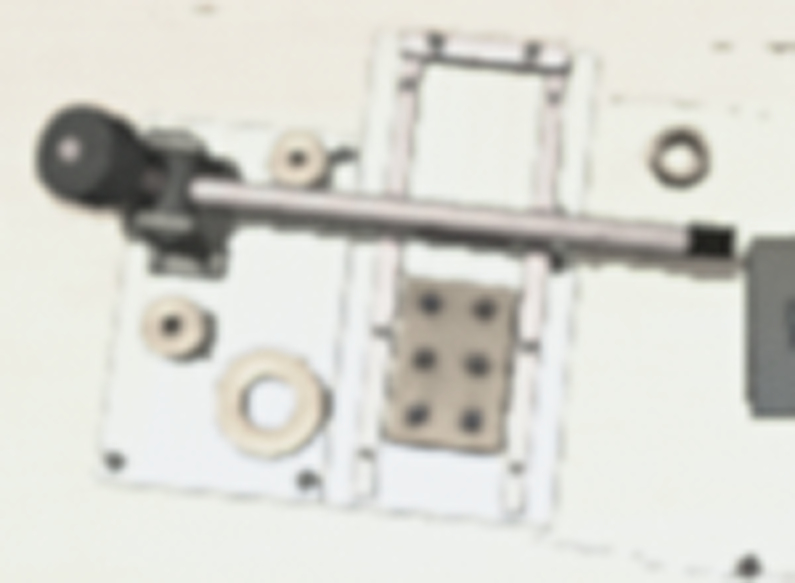

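View pics/scenec.png

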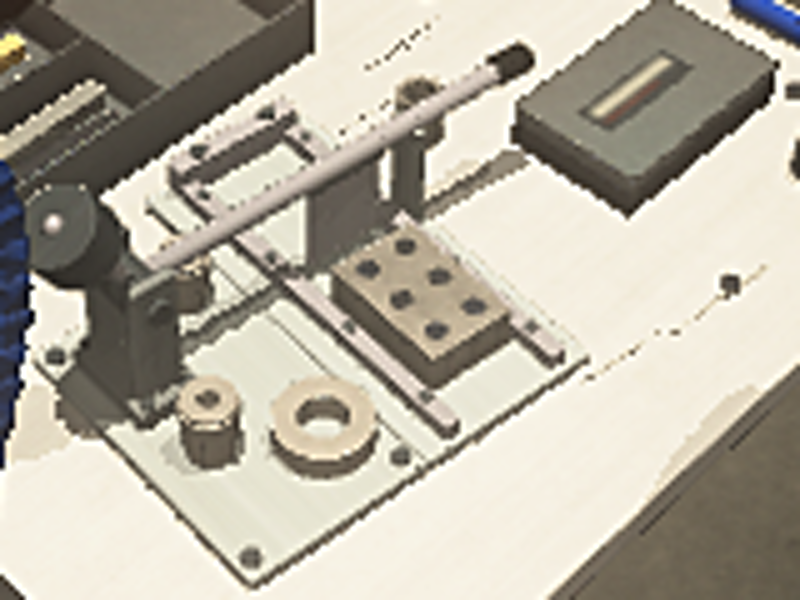

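```bash
cat > h.py <<'E'
import cv2,pickle,numpy as np
from scipy.optimize import least_squares
C={n:pickle.load(open(n+".pkl","rb")) for n in("top","scene")}
def proj(n,X):
    c=C[n];p=(np.asarray(c["R"])@np.atleast_2d(X).T).T+c["t"];q=(c["intrinsics"]@p.T).T
    return q[:,:2]/q[:,2:]
def b2w(P,X):
    X=np.atleast_2d(np.array(X,float));c,s=np.cos(P[2]),np.sin(P[2])
    return np.c_[P[0]+c*X[:,0]-s*X[:,1],P[1]+s*X[:,0]+c*X[:,1],X[:,2]]
def pt(u):return (np.array(u,float)+.5)/5.3-.5+[160,135]
def ps(u):return (np.array(u,float)+.5)/5-.5+[180,155]
E
cat > fit.py <<'E'
from h import *
T=[((-124,155,8),(97,480)),((-124,-52,8),(551,528)),((96,-52,8),(600,52)),((96,52,8),(378,30)),((0,-119,75),(735,240)),((-120,-33.5,18),(513,515)),((-120,33.5,18),(365,500))]
S=[((-124,155,8),(250,578)),((-124,-52,8),(588,360)),((0,-119,75),(522,55)),((-120,33.5,18),(452,428)),((-120,-33.5,18),(560,354)),((46,155,8),(38,357))]
def r(P):
    return np.r_[(proj("top",b2w(P,[a for a,_ in T]))-pt([b for _,b in T])).ravel(),(proj("scene",b2w(P,[a for a,_ in S]))-ps([b for _,b in S])).ravel()]
o=least_squares(r,[500,0,0],loss="soft_l1");P=o.x
print(P,np.degrees(P[2]));print(r(P).reshape(-1,2).round(1))
np.save("P.npy",P)
# block: top corners in top image
B=[(405,275),(520,292),(500,452),(384,437)]
def ray(n,uv,z):
    c=C[n];d=np.linalg.inv(c["R"])@np.linalg.inv(c["intrinsics"])@np.r_[uv,1];o=-np.linalg.inv(c["R"])@c["t"];return o+d*(z-o[2])/d[2]
for b in B:
    w=ray("top",pt(b),33)
    c,s=np.cos(P[2]),np.sin(P[2]);d=w[:2]-P[:2];print(w.round(1),[c*d[0]+s*d[1],-s*d[0]+c*d[1]])
for b in [(410,222),(512,315),(433,362),(332,267)]:
    w=ray("scene",ps(b),33)
    d=w[:2]-P[:2];print(w.round(1),[c*d[0]+s*d[1],-s*d[0]+c*d[1]])
for nm,X in dict(tip=(0,-119,75),home=(44.5,0,20.5),hinge=(0,125,75),load=(-120,0,18)).items():print(nm,b2w(P,X).round(1))
E
python3 fit.py
```

```text
[ 5.77311122e+02  3.64673119e+01 -1.05788386e-01] -6.061228033989019
[[-0.4  0.5]
 [ 0.3  0.2]
 [-0.2  0.3]
 [-0.6  0.5]
 [ 0.5  0.8]
 [-0.2 -0.2]
 [-0.5 -0.2]
 [-0.1  0.7]
 [ 0.5 -1.9]
 [ 0.4 -0.2]
 [ 0.1 -1.3]
 [-0.4 -0.7]
 [-1.9 -1. ]]
[559.9  62.9  33. ] [np.float64(-20.115849586556333), np.float64(24.403644237361327)]
[551.9  11.7  33. ] [np.float64(-22.69631787409842), np.float64(-27.3092844747028)]
[480.5  20.9  33. ] [np.float64(-94.61803464146713), np.float64(-25.66227902625039)]
[487.4  72.   33. ] [np.float64(-93.12252928682992), np.float64(25.881111174565405)]
[552.5  13.7  33. ] [np.float64(-22.28232763441864), np.float64(-25.24055131132765)]
[476.7  24.9  33. ] [np.float64(-98.83885175247782), np.float64(-22.17442340052217)]
[483.7  72.2  33. ] [np.float64(-96.81369870160054), np.float64(25.668733314533654)]
[558.7  62.   33. ] [np.float64(-21.153150369199814), np.float64(23.40925555025631)]
tip [[564.7 -81.9  75. ]]
home [[621.6  31.8  20.5]]
hinge [[590.5 160.8  75. ]]
load [[458.   49.1  18. ]]
```

```bash
cat >> h.py <<'E'
from scipy.spatial.transform import Rotation as Ro
try: P=np.load("P.npy")
except Exception: P=None
def tgtR(phi,lat=1):
    # tool y pitched down phi deg from base +x ; tool z = base +y
    f=np.radians(phi);c,s=np.cos(P[2]),np.sin(P[2]);B=np.array([[c,-s,0],[s,c,0],[0,0,1]])
    y=np.array([np.cos(f),0,-np.sin(f)]);z=np.array([0,1,0]);x=np.cross(y,z)
    return B@np.c_[x,y,z]
def w2b(X):
    c,s=np.cos(P[2]),np.sin(P[2]);d=np.asarray(X)-[P[0],P[1],0];return np.array([c*d[0]+s*d[1],-s*d[0]+c*d[1],d[2]])
def todo(posb,R):
    from bench import readout
    s=readout.sense();p=np.array(s["tcp_pos"]);E=np.array(s["eef_rot"]);t=b2w(P,posb)[0]
    print("clock",round(s["clock"],2),"tcp base",w2b(p).round(1),"q",np.round(s["qpos"],2),"F",np.round(s["ft_force"],1),"w",round(s["grip_width"],1))
    rv=Ro.from_matrix(E.T@R).as_rotvec(degrees=True)
    print("rot tool deg",rv.round(1)," trans in current tool cm",(E.T@(t-p)/10).round(2)," trans in target axes cm",(R.T@(t-p)/10).round(2))
E
python3 - <<'E'
from h import *
todo((-150,-75,200),tgtR(90))
# box top estimate: match corners in both views
def ray(n,uv,z):
    c=C[n];d=np.linalg.inv(c["R"])@np.linalg.inv(c["intrinsics"])@np.r_[uv,1];o=-np.linalg.inv(c["R"])@c["t"];return o+d*(z-o[2])/d[2]
for z in (0,15,30,45): print(z,ray("top",pt((748,415)),z).round(), ray("scene",ps((630,190)),z).round(),ray("top",pt((748,238)),z).round(),ray("scene",ps((517,108)),z).round())
E
```

```text
clock 0.1 tcp base [-325.4 -589.4  212.3] q [-1.37  0.26  0.02  1.33  0.    1.42] F [0.6 0.1 0.2] w 85.1
rot tool deg [ 0.000e+00 -1.536e+02 -1.000e-01]  trans in current tool cm [-38.61   1.29 -38.25]  trans in target axes cm [17.54  1.23 51.44]
0 [500. -91.   0.] [ 508. -108.    0.] [582. -93.   0.] [ 591. -114.    0.]
15 [498. -90.  15.] [499. -95.  15.] [579. -91.  15.] [ 581. -101.   15.]
30 [497. -89.  30.] [491. -82.  30.] [576. -90.  30.] [571. -88.  30.]
45 [495. -87.  45.] [483. -69.  45.] [573. -89.  45.] [561. -75.  45.]
```

Call:
step_arm(translation=[[0,0,0],[0,0,0],[0,0,0],[0,0,0],[0,0,0],[0,0,0],[0,0,0],[0,0,0],[0,0,0],[0,0,0],[0,0,0],[0,0,0],[0,0,0],[0,0,0],[0,0,0],[0,0,0],[0,0,0],[0,0,0]], twist=[[0,-8.55,0],[0,-8.55,0],[0,-8.55,0],[0,-8.55,0],[0,-8.55,0],[0,-8.55,0],[0,-8.55,0],[0,-8.55,0],[0,-8.55,0],[0,-8.55,0],[0,-8.55,0],[0,-8.55,0],[0,-8.55,0],[0,-8.55,0],[0,-8.55,0],[0,-8.55,0],[0,-8.55,0],[0,-8.55,0]], claw=0)

```text
clock: 1.9
tcp_pos: [190.8, -511.8, 205.3]
eef_rot: [[0.997, -0.003, 0.08], [-0.08, 0.016, 0.997], [-0.004, -1.0, 0.015]]
ft_force: [-0.1, -0.0, 0.2]
grip_width: 0.1
```

```bash
python3 -c "
from h import *
todo((-150,-75,200),tgtR(90))"
```

```text
clock 1.9 tcp base [-326.4 -586.   205.3] q [-1.37  0.27  0.01  1.33  0.   -1.29] F [-0.1 -0.   0.2] w 0.1
rot tool deg [-0.9  1.4 -0.3]  trans in current tool cm [18.93  1.22 50.63]  trans in target axes cm [17.64  0.53 51.1 ]
```

Call:
step_arm(translation=[[1.55,-0.05,4.2],[1.55,-0.05,4.2],[1.55,-0.05,4.2],[1.55,-0.05,4.2],[1.55,-0.05,4.2],[1.55,-0.05,4.2],[1.55,-0.05,4.2],[1.55,-0.05,4.2],[1.55,-0.05,4.2],[1.55,-0.05,4.2],[1.55,-0.05,4.2],[1.55,-0.05,4.2]], twist=[[0,0.1,0],[0,0.1,0],[0,0.1,0],[0,0.1,0],[0,0.1,0],[0,0.1,0],[0,0.1,0],[0,0.1,0],[0,0.1,0],[0,0.1,0],[0,0.1,0],[0,0.1,0]])

```text
clock: 3.1
tcp_pos: [422.7, -10.8, 215.8]
eef_rot: [[0.994, -0.005, 0.105], [-0.105, 0.021, 0.994], [-0.007, -1.0, 0.02]]
ft_force: [-0.0, -0.9, 0.2]
grip_width: 0.2
```

```bash
python3 -c "
from h import *
todo((-150,-75,150),tgtR(30))"
```

```text
clock 3.1 tcp base [-148.7  -63.3  215.8] q [-0.24  0.04 -0.23  1.3   0.02 -0.13] F [-0.  -0.9  0.2] w 0.2
rot tool deg [ -1.1  -0.6 -60.4]  trans in current tool cm [-0.09  6.56 -1.3 ]  trans in target axes cm [-5.77  3.18 -1.17]
```

Call:
step_arm(translation=[[0,0,-0.1],[0,0,-0.1],[0,0,-0.1],[0,0,-0.1],[0,0,-0.1],[0,0,-0.1],[0,0,-0.1],[0,0,-0.1]], twist=[[-0.1,-0.1,-7.7],[-0.1,-0.1,-7.7],[-0.1,-0.1,-7.7],[-0.1,-0.1,-7.7],[-0.1,-0.1,-7.7],[-0.1,-0.1,-7.7],[-0.1,-0.1,-7.7],[-0.1,-0.1,-7.7]])

```text
clock: 3.9
tcp_pos: [433.4, -15.6, 261.3]
eef_rot: [[0.486, 0.871, 0.074], [-0.036, -0.065, 0.997], [0.873, -0.487, 0.0]]
ft_force: [0.5, -0.5, 1.6]
grip_width: -0.2
```

```bash
python3 -c "
from h import *
todo((-60,-75,50),tgtR(30))"
```

```text
clock 3.9 tcp base [-137.6  -66.9  261.3] q [-0.52 -0.58 -1.04  0.1   0.38 -0.23] F [ 0.5 -0.5  1.6] w -0.2
rot tool deg [-1.6  0.9  0.8]  trans in current tool cm [-14.68  17.05  -1.05]  trans in target axes cm [-14.42  17.28  -0.81]
```

```bash
python3 -c "
from h import *
todo((-80,-75,200),tgtR(30))
todo((-70,-75,85),tgtR(30))
from bench import readout
print(readout.sense()['qpos'])"
```

```text
clock 3.9 tcp base [-137.6  -66.9  261.3] q [-0.52 -0.58 -1.04  0.1   0.38 -0.23] F [ 0.5 -0.5  1.6] w -0.2
rot tool deg [-1.6  0.9  0.8]  trans in current tool cm [-2.56  7.99 -0.99]  trans in target axes cm [-2.43  8.05 -0.81]
clock 3.9 tcp base [-137.6  -66.9  261.3] q [-0.52 -0.58 -1.04  0.1   0.38 -0.23] F [ 0.5 -0.5  1.6] w -0.2
rot tool deg [-1.6  0.9  0.8]  trans in current tool cm [-12.11  14.47  -1.02]  trans in target axes cm [-11.89  14.67  -0.81]
[-0.51720825 -0.57984332 -1.03764274  0.09563037  0.38357046 -0.22714004]
```

Call:
step_arm(translation=[[-0.6,2,-0.25],[-0.6,2,-0.25],[-0.6,2,-0.25],[-0.6,2,-0.25]], twist=[[-0.4,0.2,0.2],[-0.4,0.2,0.2],[-0.4,0.2,0.2],[-0.4,0.2,0.2]])

```text
clock: 4.3
tcp_pos: [496.7, -36.5, 235.6]
eef_rot: [[0.502, 0.858, 0.112], [-0.05, -0.101, 0.994], [0.864, -0.504, -0.008]]
ft_force: [0.3, -0.9, 0.0]
grip_width: -0.3
```

```bash
python3 -c "
from h import *
todo((-70,-75,85),tgtR(30))"
```

```text
clock 4.3 tcp base [-72.5 -81.1 235.6] q [-0.4  -0.35 -1.04 -0.14  0.24 -0.15] F [ 0.3 -0.9  0. ] w -0.3
rot tool deg [ 0.6  0.2 -0.3]  trans in current tool cm [-12.88   7.8    0.73]  trans in target axes cm [-12.91   7.74   0.61]
```

```bash
cat > fk.py <<'E'
from h import *
from scipy.optimize import least_squares
Rm=lambda a,v:Ro.from_rotvec(a*np.array(v,float)).as_matrix()
D=[([-1.36760991e+00,2.59192957e-01,2.07327826e-02,1.33369702,3.9e-5,1.41821947],[191.52,-515.24,212.25],[[-0.9374,-0.0002,.3483],[-.3483,.0013,-.9374],[0,-1,-.0013]]),
([-1.37,.27,.01,1.33,0,-1.29],[190.8,-511.8,205.3],[[0.997,-0.003,0.08],[-0.08,0.016,0.997],[-0.004,-1.0,0.015]]),
([-.24,.04,-.23,1.30,.02,-.13],[422.7,-10.8,215.8],[[0.994,-0.005,0.105],[-0.105,0.021,0.994],[-0.007,-1.0,0.02]]),
([-0.51720825,-0.57984332,-1.03764274,0.09563037,0.38357046,-0.22714004],[433.4,-15.6,261.3],[[0.486,0.871,0.074],[-0.036,-0.065,0.997],[0.873,-0.487,0.0]])]
def fk(q,k,sg5=1):
    a0,h,L1,L2x,L2z,d,m,L=k
    R=Rm(q[0],[0,0,1]);p=np.array([0,0,h])+R@[a0,0,0]
    R=R@Rm(q[1],[0,1,0]);p=p+R@[0,0,L1]
    R=R@Rm(-q[2],[0,1,0]);p=p+R@[L2x,d,L2z]
    R=R@Rm(q[3],[0,1,0]);p=p+R@[m,0,0]
    R=R@Rm(sg5*q[4],[0,0,1])
    p=p+R@[L,0,0]
    R=R@Rm(q[5],[1,0,0])
    # tool y = local x ; at q6=0: tool z = +-local y
    T=np.array([[0,1,0],[0,0,1],[1,0,0]]).astype(float) # columns tool x->local z, y->local x, z->local y
    return p,R@T
from bench import readout
s=readout.sense();D.append((s["qpos"],s["tcp_pos"],s["eef_rot"]))
if __name__=="__main__":
  for sg in(1,-1):
    f=lambda k:np.concatenate([(fk(q,k,sg)[0]-p) for q,p,_ in D])
    o=least_squares(f,[0,150,300,300,0,84,0,200],loss="soft_l1",f_scale=3);print(sg,o.x.round(1),o.fun.round(1))
    for q,p,E in D: print((fk(q,o.x,sg)[1].T@E).round(2).tolist())
    if sg==1 or o.cost<best: best=o.cost;np.save("k.npy",np.r_[o.x,sg])
E
python3 fk.py
```

```text
1 [ -9.4 131.3 590.  406.   29.4  84.1 110.8 311.4] [ 0.4  0.7 -0.1 -0.7 -0.4 -3.4  0.6  0.2  3.  -0.1 -0.1  0.5 -0.   0.1
 -0.3]
[[1.0, -0.0, 0.0], [-0.0, 1.0, -0.0], [-0.0, 0.0, 1.0]]
[[1.0, 0.0, 0.0], [-0.0, 1.0, 0.0], [-0.0, -0.0, 1.0]]
[[1.0, -0.01, -0.0], [0.01, 1.0, -0.0], [0.0, 0.0, 1.0]]
[[1.0, 0.0, -0.0], [0.0, 1.0, -0.0], [0.0, -0.0, 1.0]]
[[1.0, 0.0, -0.0], [-0.0, 1.0, -0.0], [0.0, 0.0, 1.0]]
-1 [  69.7   21.   607.9  312.2   59.7   84.2  690.7 -310.1] [  0.4   1.    0.1  -0.2  -2.1  -1.4  -1.9   0.9   6.3   1.1  -1.1 -28.
  -0.5   0.1   1.6]
[[1.0, -0.0, 0.0], [-0.0, 1.0, -0.0], [-0.0, 0.0, 1.0]]
[[1.0, 0.0, 0.0], [-0.0, 1.0, 0.0], [-0.0, -0.0, 1.0]]
[[1.0, -0.01, -0.0], [0.01, 1.0, -0.04], [0.0, 0.04, 1.0]]
[[0.99, 0.16, -0.06], [-0.16, 0.72, -0.68], [-0.06, 0.68, 0.73]]
[[1.0, 0.07, -0.02], [-0.07, 0.89, -0.46], [-0.02, 0.46, 0.89]]
```

```bash
cat > ik.py <<'E'
from fk import *
k=np.load("k.npy")[:8]
lo=np.array([-3.04,-.91,-1.04,-1.92,-1.52,-3.14])+.03;hi=np.array([3.04,1.82,1.36,1.95,1.45,3.14])-.03
def ik(posb,R,q0):
    t=b2w(P,posb)[0]
    def f(q):
        p,E=fk(q,k);return np.r_[(p-t)/1,100*Ro.from_matrix(E.T@R).as_rotvec()]
    o=least_squares(f,np.clip(q0,lo+.01,hi-.01),bounds=(lo,hi));return o.x,np.sqrt(2*o.cost)
if __name__=="__main__":
  q0=np.array(D[-1][0])
  for phi in (20,30,40,50,60):
    for pb in [(0,-75,45),(-60,-75,45+60*np.tan(np.radians(phi))),(0,-60,150),(0,-20,220),(0,32,253)]:
        q,e=ik(pb,tgtR(phi),q0);print(phi,pb,q.round(2),round(e,1))
E
python3 ik.py
```

```text
20 (0, -75, 45) [-0.29  0.16 -1.01 -0.38  0.15 -0.14] 44.8
20 (-60, -75, np.float64(66.83821405597214)) [-0.34 -0.   -1.01 -0.14  0.19 -0.19] 51.6
20 (0, -60, 150) [-0.25 -0.03 -1.01 -0.35  0.11 -0.08] 28.0
20 (0, -20, 220) [-0.11 -0.12 -1.01 -0.41 -0.01 -0.  ] 14.2
20 (0, 32, 253) [ 0.06 -0.11 -1.01 -0.49 -0.17  0.07] 5.3
30 (0, -75, 45) [-0.29  0.16 -1.01 -0.37  0.13 -0.13] 27.8
30 (-60, -75, np.float64(79.64101615137754)) [-0.33 -0.03 -1.01 -0.13  0.16 -0.17] 32.5
30 (0, -60, 150) [-0.25 -0.03 -1.01 -0.34  0.12 -0.09] 11.0
30 (0, -20, 220) [-0.13 -0.13 -0.98 -0.32  0.02 -0.01] 0.0
30 (0, 32, 253) [ 0.04 -0.16 -0.89 -0.2  -0.13  0.07] 0.0
40 (0, -75, 45) [-0.28  0.16 -1.01 -0.36  0.12 -0.13] 10.8
40 (-60, -75, np.float64(95.3459778706368)) [-0.32 -0.06 -1.01 -0.11  0.15 -0.16] 12.7
40 (0, -60, 150) [-0.25 -0.05 -0.94 -0.19  0.11 -0.09] 0.0
40 (0, -20, 220) [-0.13 -0.15 -0.8   0.04  0.02 -0.01] 0.0
40 (0, 32, 253) [ 0.03 -0.15 -0.71  0.15 -0.1   0.09] 0.0
50 (0, -75, 45) [-0.27  0.15 -0.94 -0.21  0.11 -0.13] 0.0
50 (-60, -75, np.float64(116.5052155556526)) [-0.31 -0.1  -0.92  0.06  0.13 -0.16] 0.0
50 (0, -60, 150) [-0.23 -0.04 -0.76  0.15  0.08 -0.1 ] 0.0
50 (0, -20, 220) [-0.12 -0.1  -0.62  0.36  0.01 -0.01] 0.0
50 (0, 32, 253) [ 0.01 -0.1  -0.53  0.45 -0.08  0.09] 0.0
60 (0, -75, 45) [-0.26  0.15 -0.76  0.14  0.07 -0.13] 0.0
60 (-60, -75, np.float64(148.9230484541326)) [-0.28 -0.09 -0.69  0.46  0.09 -0.15] 0.0
60 (0, -60, 150) [-0.22  0.02 -0.58  0.45  0.06 -0.1 ] 0.0
60 (0, -20, 220) [-0.12 -0.03 -0.44  0.64  0.01 -0.01] 0.0
60 (0, 32, 253) [ 0.   -0.02 -0.35  0.72 -0.05  0.09] 0.0
```

```bash
python3 -c "
from ik import *
q0=D[-1][0]
for phi,pb in [(50,(-8,-75,38)),(46,(-8,-75,38)),(50,(-60,-75,102)),(45,(-8,-75,60)),(42,(-8,-70,100)),(40,(-8,-55,150))]: print(ik(pb,tgtR(phi),q0))
todo((-60,-75,102),tgtR(50))"
```

```text
(array([-0.27842418,  0.15075115, -0.96978692, -0.24050896,  0.11064338,
       -0.13279028]), np.float64(8.655471829725968e-14))
(array([-0.28323071,  0.16018606, -1.01      , -0.32924448,  0.11956174,
       -0.13194058]), np.float64(3.0996734586637094))
(array([-0.30814899, -0.07383526, -0.95183102,  0.00480152,  0.12955103,
       -0.15589317]), np.float64(1.7061643404944086e-13))
(array([-0.28700395,  0.11437598, -1.01      , -0.31520619,  0.12608084,
       -0.13080674]), np.float64(1.5919441483003134))
(array([-0.27934907,  0.03574547, -1.01      , -0.30124353,  0.12826584,
       -0.11728491]), np.float64(0.40304452523642775))
(array([-0.23661762, -0.06179075, -0.95721555, -0.19306386,  0.10010244,
       -0.0843777 ]), np.float64(3.05113134664747e-13))
clock 4.3 tcp base [-72.5 -81.1 235.6] q [-0.4  -0.35 -1.04 -0.14  0.24 -0.15] F [ 0.3 -0.9  0. ] w -0.3
rot tool deg [ 0.6  0.1 19.7]  trans in current tool cm [-10.9    7.8    0.72]  trans in target axes cm [-7.63 11.03  0.61]
```

Call:
step_arm(translation=[[0,0,0.1],[0,0,0.1],[0,0,0.1],[-1.5,2.2,0],[-1.5,2.2,0],[-1.5,2.2,0],[-1.5,2.2,0],[-1.5,2.2,0]], twist=[[0,0,6.6],[0,0,6.6],[0,0,6.6],[0,0,0],[0,0,0],[0,0,0],[0,0,0],[0,0,0]])

```text
clock: 5.1
tcp_pos: [508.1, -35.1, 98.6]
eef_rot: [[0.772, 0.626, 0.111], [-0.081, -0.077, 0.994], [0.631, -0.776, -0.009]]
ft_force: [0.9, -0.6, 1.3]
grip_width: 0.2
```

```bash
python3 -c "
from ik import *
todo((-60,-75,102),tgtR(50))
todo((-8,-75,38),tgtR(50))"
```

```text
clock 5.1 tcp base [-61.3 -78.5  98.6] q [-0.31 -0.07 -0.95  0.01  0.12 -0.16] F [ 0.9 -0.6  1.3] w 0.2
rot tool deg [ 0.6  0.1 -0.9]  trans in current tool cm [ 0.32 -0.19  0.34]  trans in target axes cm [ 0.32 -0.18  0.35]
clock 5.1 tcp base [-61.3 -78.5  98.6] q [-0.31 -0.07 -0.95  0.01  0.12 -0.16] F [ 0.9 -0.6  1.3] w 0.2
rot tool deg [ 0.6  0.1 -0.9]  trans in current tool cm [0.31 8.06 0.43]  trans in target axes cm [0.19 8.07 0.35]
```

Look from both cameras before going under the bar.

```bash
cat > look.py <<'E'
import sys,cv2,numpy as np
from bench import eyes
a=eyes.grab_frame("scene")["frame"][:,:,::-1][110:290,150:390]; b=eyes.grab_frame("top")["frame"][:,:,::-1][100:280,150:390]
cv2.imwrite(sys.argv[1],np.vstack([cv2.resize(x,(400,300),interpolation=cv2.INTER_CUBIC) for x in(a,b)]) if 0 else np.hstack([cv2.resize(x,(400,300),interpolation=cv2.INTER_CUBIC) for x in(a,b)]))
E
python3 look.py pics/l1.png
```

```text
(no output)
```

View pics/l1.png

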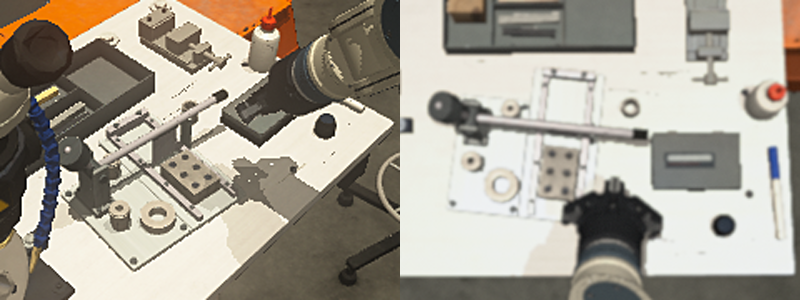

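Call:
step_arm(translation=[[0.05,2.7,0.15],[0.05,2.7,0.15],[0.05,2.6,0.1]], twist=[[0.2,0,-0.3],[0.2,0,-0.3],[0.2,0,-0.3]])

```text
clock: 5.5
tcp_pos: [560.7, -37.0, 38.6]
eef_rot: [[0.761, 0.64, 0.105], [-0.08, -0.068, 0.995], [0.643, -0.766, -0.0]]
ft_force: [1.3, 0.6, -0.4]
grip_width: 0.2
```

```bash
python3 -c "
from ik import *
todo((-8,-75,58),tgtR(50))"; python3 look.py pics/l2.png
```

```text
clock 5.5 tcp base [ -8.8 -74.8  38.6] q [-0.28  0.16 -0.98 -0.26  0.11 -0.13] F [ 1.3  0.6 -0.4] w 0.2
rot tool deg [-0.   0.1  0. ]  trans in current tool cm [ 1.31 -1.44 -0.02]  trans in target axes cm [ 1.31 -1.44 -0.02]
```

View pics/l2.png

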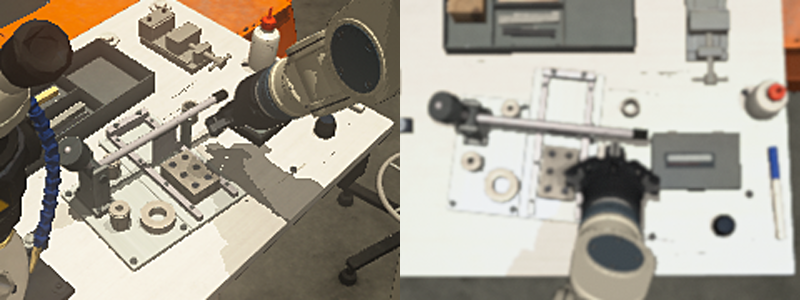

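Call:
step_arm(translation=[[0.85,-0.55,0],[0.8,-0.65,0],[0.7,-0.75,0],[0.7,-0.75,0],[0.7,-0.75,0.05],[0.7,-0.75,0.1]], twist=[[0,0,0],[0,0,0],[0,0,0],[0,0,0],[0,0,-0.5],[0,0,-0.5]])

```text
clock: 6.2
tcp_pos: [565.9, -35.9, 105.4]
eef_rot: [[0.753, 0.649, 0.104], [-0.079, -0.068, 0.995], [0.653, -0.758, 0.0]]
ft_force: [-0.1, -0.1, -0.2]
grip_width: 0.1
```

```bash
python3 -c "
from ik import *
todo((-6,-68,150),tgtR(42))"; python3 look.py pics/l3.png
```

```text
clock 6.2 tcp base [ -3.7 -73.1 105.4] q [-0.27  0.02 -0.87 -0.03  0.11 -0.13] F [-0.1 -0.1 -0.2] w 0.1
rot tool deg [-0.1  0.  -7.2]  trans in current tool cm [ 2.74 -3.53  0.52]  trans in target axes cm [ 3.16 -3.15  0.51]
```

View pics/l3.png

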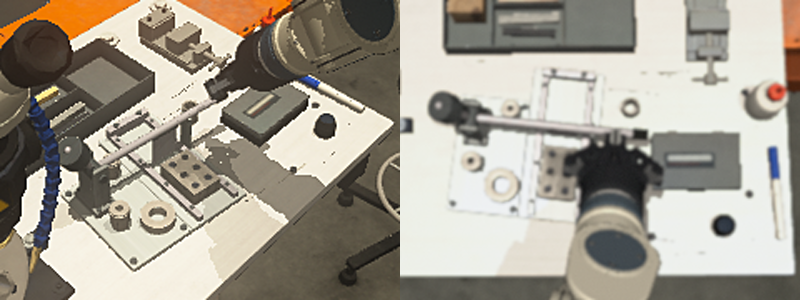

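```bash
cat > zoom.py <<'E'
import sys,cv2,numpy as np
from bench import eyes
o=[]
for n,(r,c) in (("scene",(140,240)),("top",(150,215))):
    f=eyes.grab_frame(n)["frame"][:,:,::-1]
    o.append(cv2.resize(f[r:r+90,c:c+80],(400,450),interpolation=cv2.INTER_CUBIC))
cv2.imwrite(sys.argv[1],np.hstack(o))
E
python3 zoom.py pics/z1.png
```

```text
(no output)
```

View pics/z1.png

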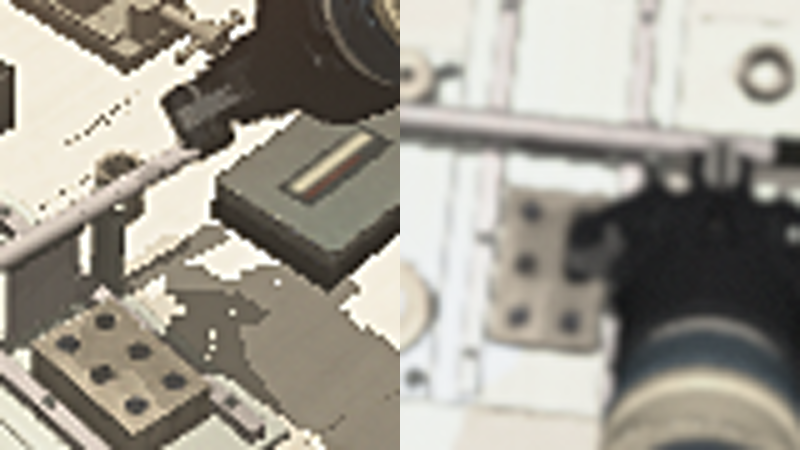

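```bash
python3 -c "
from h import *
from bench import readout
s=readout.sense();p=s['tcp_pos'];E=np.array(s['eef_rot'])
for d in (0,8,17): 
  X=p+d*E[:,1]; print(d,w2b(X).round(1),((proj('top',X)-[215,150])*5+[400,0]).round(),((proj('scene',X)-[240,140])*5).round())
for z in (75,):
  for y in (-60,-75,-119): X=b2w(P,(0,y,z)); print(y,((proj('top',X)-[215,150])*5+[400,0]).round(),((proj('scene',X)-[240,140])*5).round())
"
```

```text
0 [ -3.8 -73.1 103.9] [[720. 140.]] [[162. 126.]]
8 [  1.5 -73.1  97.8] [[720. 131.]] [[154. 130.]]
17 [  7.3 -73.1  91. ] [[721. 121.]] [[145. 134.]]
-60 [[690. 141.]] [[134. 178.]]
-75 [[722. 144.]] [[157. 164.]]
-119 [[819. 154.]] [[222. 127.]]
```

```bash
python3 -c "
from ik import *
q0=D[-1][0]
for phi,pb in [(46,(5,-75,40)),(43,(5,-75,40)),(46,(-45,-75,92)),(43,(5,-75,70)),(40,(5,-75,90)),(40,(5,-70,110)),(36,(5,-70,130)),(36,(5,-60,150))]: print(phi,pb,ik(pb,tgtR(phi),q0)[0].round(3),ik(pb,tgtR(phi),q0)[1].round(1))
todo((-45,-75,92),tgtR(47))"
```

```text
46 (5, -75, 40) [-0.28   0.181 -1.01  -0.377  0.12  -0.126] 0.4
43 (5, -75, 40) [-0.28   0.182 -1.01  -0.38   0.121 -0.126] 5.5
46 (-45, -75, 92) [-0.308 -0.025 -1.01  -0.163  0.139 -0.147] 0.9
43 (5, -75, 70) [-0.285  0.121 -1.01  -0.361  0.129 -0.124] 1.2
40 (5, -75, 90) [-0.288  0.082 -1.01  -0.354  0.136 -0.122] 3.2
40 (5, -70, 110) [-0.277  0.045 -1.01  -0.349  0.131 -0.111] 0.0
36 (5, -70, 130) [-0.28   0.009 -1.01  -0.349  0.138 -0.108] 3.5
36 (5, -60, 150) [-0.252 -0.023 -1.01  -0.353  0.118 -0.087] 0.0
clock 6.4 tcp base [ -3.8 -73.1 103.9] q [-0.27  0.03 -0.87 -0.03  0.11 -0.13] F [-0.6  0.5 -1.2] w 0.2
rot tool deg [-0.1  0.1 -2.3]  trans in current tool cm [-3.9  -1.79 -0.19]  trans in target axes cm [-3.83 -1.94 -0.19]
```

Call:
step_arm(translation=[[0,-4,0],[-1.3,0.7,0],[-1.3,0.7,-0.1],[-1.3,0.7,-0.1]], twist=[[0,0,0],[0,0,-0.8],[0,0,-0.8],[0,0,-0.8]])

```text
clock: 6.8
tcp_pos: [523.2, -33.3, 92.4]
eef_rot: [[0.727, 0.679, 0.104], [-0.076, -0.071, 0.995], [0.682, -0.731, 0.0]]
ft_force: [0.1, -0.1, -0.7]
grip_width: -0.1
```

```bash
python3 -c "
from ik import *
todo((5,-75,40),tgtR(47))"
```

```text
clock 6.8 tcp base [-46.4 -75.1  92.4] q [-0.31 -0.02 -1.01 -0.16  0.14 -0.15] F [ 0.1 -0.1 -0.7] w -0.1
rot tool deg [-0.1  0.1  0. ]  trans in current tool cm [ 0.18  7.34 -0.  ]  trans in target axes cm [0.19 7.34 0.01]
```

Call:
step_arm(translation=[[0.1,2.5,0],[0.1,2.5,0],[0.1,2.4,0]], twist=[[0,0,0],[0,0,0],[0,0,0]])

```text
clock: 7.1
tcp_pos: [572.6, -38.1, 36.5]
eef_rot: [[0.729, 0.676, 0.105], [-0.077, -0.071, 0.995], [0.68, -0.733, 0.001]]
ft_force: [1.0, -0.2, 0.7]
grip_width: 0.2
```

```bash
python3 -c "
from ik import *
todo((5,-75,65),tgtR(47))"; python3 zoom.py pics/z2.png
```

```text
clock 7.1 tcp base [  3.2 -74.7  36.5] q [-0.28  0.19 -1.01 -0.37  0.12 -0.13] F [ 1.  -0.2  0.7] w 0.2
rot tool deg [-0.1  0.  -0.1]  trans in current tool cm [ 2.07 -1.97 -0.03]  trans in target axes cm [ 2.08 -1.97 -0.03]
```

View pics/z2.png

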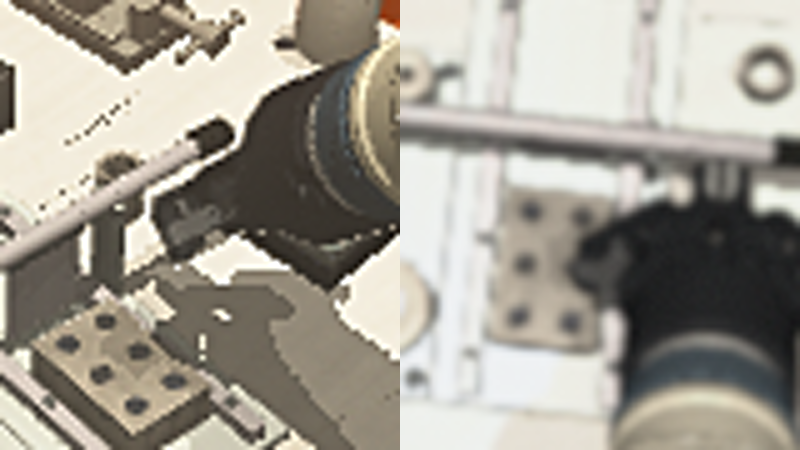

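```bash
python3 -c "
from h import *
from bench import readout
s=readout.sense();p=s['tcp_pos'];E=np.array(s['eef_rot'])
for d in (-20,0,8,17): 
 for u in (-11,0,11):
  X=p+d*E[:,1]+u*E[:,0]; print(d,u,w2b(X).round(1),((proj('top',X)-[215,150])*5+[400,0]).round(),((proj('scene',X)-[240,140])*5).round())
"
```

```text
-20 -11 [-18.1 -74.8  42.1] [[716. 195.]] [[178. 232.]]
-20 0 [-10.  -74.8  49.6] [[718. 176.]] [[168. 213.]]
-20 11 [ -1.9 -74.8  57. ] [[720. 156.]] [[157. 193.]]
0 -11 [ -4.5 -74.7  27.4] [[717. 173.]] [[158. 239.]]
0 0 [  3.5 -74.7  34.9] [[719. 153.]] [[148. 220.]]
0 11 [ 11.6 -74.7  42.3] [[721. 133.]] [[138. 200.]]
8 -11 [  0.9 -74.7  21.5] [[718. 164.]] [[151. 241.]]
8 0 [  9.  -74.7  29. ] [[720. 144.]] [[141. 222.]]
8 11 [ 17.1 -74.7  36.5] [[722. 124.]] [[131. 203.]]
17 -11 [  7.  -74.7  14.9] [[718. 154.]] [[142. 244.]]
17 0 [ 15.1 -74.7  22.4] [[720. 134.]] [[132. 225.]]
17 11 [ 23.2 -74.7  29.8] [[723. 115.]] [[122. 206.]]
```

```bash
python3 - <<'E'
from h import *
from bench import readout,eyes
s=readout.sense();p=s['tcp_pos'];E=np.array(s['eef_rot'])
o=[]
for n,(r,c) in (("scene",(160,255)),("top",(160,250))):
    f=np.ascontiguousarray(eyes.grab_frame(n)["frame"][:,:,::-1][r:r+50,c:c+40]);f=cv2.resize(f,(400,500),interpolation=cv2.INTER_NEAREST)
    f=np.clip(f.astype(float)*1.6+20,0,255).astype(np.uint8)
    for d,col in ((0,(0,255,0)),(17,(0,0,255)),(-20,(255,0,0))):
        for w in(-14,0,14):
            uv=(proj(n,p+d*E[:,1]+w*E[:,2])[0]-[c,r]+.5)*10
            cv2.circle(f,tuple(int(v) for v in uv),4,col,-1)
    o.append(f)
cv2.imwrite("pics/z3.png",np.hstack(o))
E
```

```text
(no output)
```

View pics/z3.png

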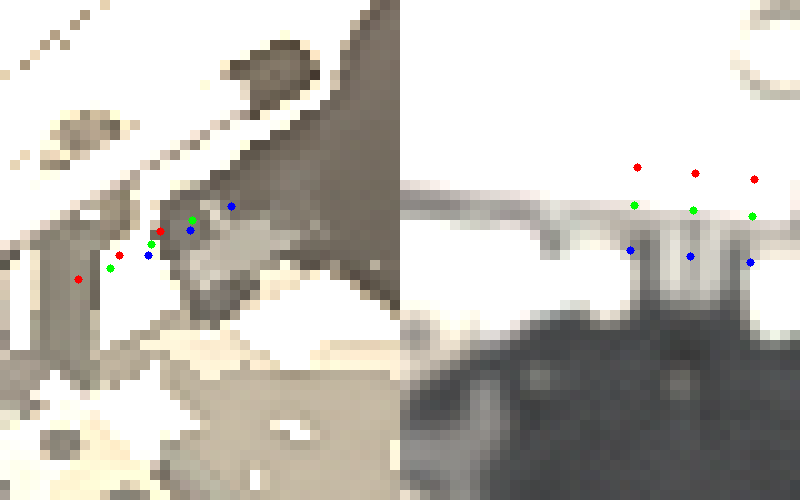

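Call:
step_arm(translation=[[0.15,0.7,0],[0.45,0.4,0],[0.45,0.4,0]], twist=[[0,0,0],[0,0,0],[0,0,0]])

```text
clock: 7.6
tcp_pos: [587.0, -39.1, 32.3]
eef_rot: [[0.733, 0.673, 0.105], [-0.078, -0.07, 0.995], [0.676, -0.737, 0.002]]
ft_force: [-13.2, 0.8, -1.0]
grip_width: -0.4
```

```bash
cat > ov.py <<'E'
from h import *
import sys
from bench import readout,eyes
s=readout.sense();p=s['tcp_pos'];E=np.array(s['eef_rot'])
o=[]
for n,(r,c) in (("scene",(int(sys.argv[2]),int(sys.argv[3]))),("top",(int(sys.argv[4]),int(sys.argv[5])))):
    f=np.ascontiguousarray(eyes.grab_frame(n)["frame"][:,:,::-1][r:r+75,c:c+50]);f=cv2.resize(f,(400,600),interpolation=cv2.INTER_NEAREST)
    f=np.clip(f.astype(float)*1.4+20,0,255).astype(np.uint8)
    for d,col in ((0,(0,255,0)),(17,(0,0,255))):
        for w in(-14,14):
            uv=(proj(n,p+d*E[:,1]+w*E[:,2])[0]-[c,r]+.5)*8
            cv2.circle(f,tuple(int(v) for v in uv),3,col,-1)
    o.append(f)
cv2.imwrite(sys.argv[1],np.hstack(o))
todo((5,-75,65),tgtR(47))
E
python3 ov.py pics/z4.png 150 250 150 250
```

```text
clock 7.7 tcp base [ 18.2 -74.1  32.6] q [-0.27  0.22 -0.98 -0.36  0.11 -0.12] F [-4.6  0.6 -0.6] w 0.0
rot tool deg [-0.1 -0.  -0.4]  trans in current tool cm [ 1.22 -3.28 -0.08]  trans in target axes cm [ 1.24 -3.27 -0.09]
```

View pics/z4.png

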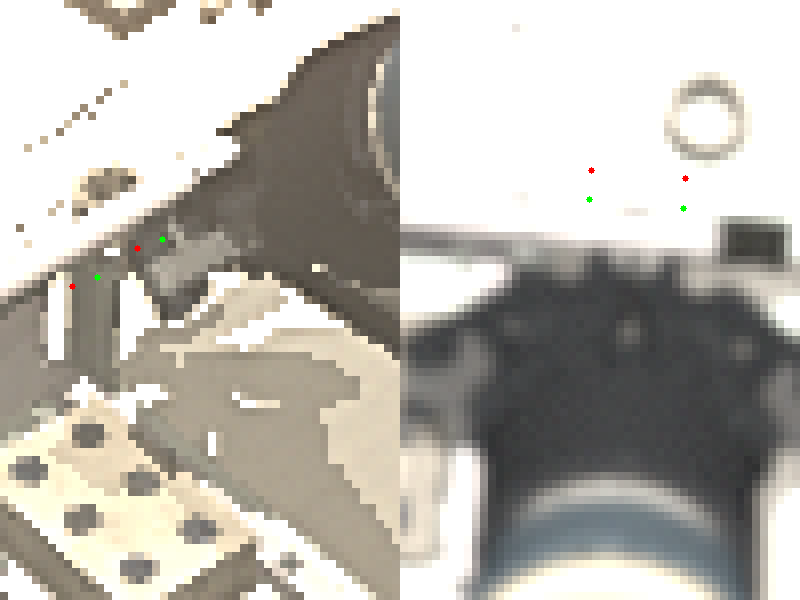

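Call:
step_arm(translation=[[0,-0.8,0]], twist=[[0,0,0]])

```text
clock: 7.8
tcp_pos: [582.1, -38.6, 38.4]
eef_rot: [[0.733, 0.673, 0.104], [-0.078, -0.069, 0.995], [0.676, -0.737, 0.002]]
ft_force: [-1.3, 0.5, -0.2]
grip_width: 0.0
```

```bash
sed -i 's/f.astype(float)\*1.4+20/255*(f.astype(float)\/255)**float(sys.argv[6])/' ov.py;
python3 ov.py pics/z5.png 150 250 150 250 2
```

```text
clock 7.9 tcp base [ 12.1 -74.   39.3] q [-0.27  0.19 -0.98 -0.34  0.11 -0.12] F [-6.4  1.8 -0.4] w 0.4
rot tool deg [-0.1 -0.  -0.4]  trans in current tool cm [ 1.22 -2.37 -0.1 ]  trans in target axes cm [ 1.23 -2.36 -0.1 ]
```

View pics/z5.png

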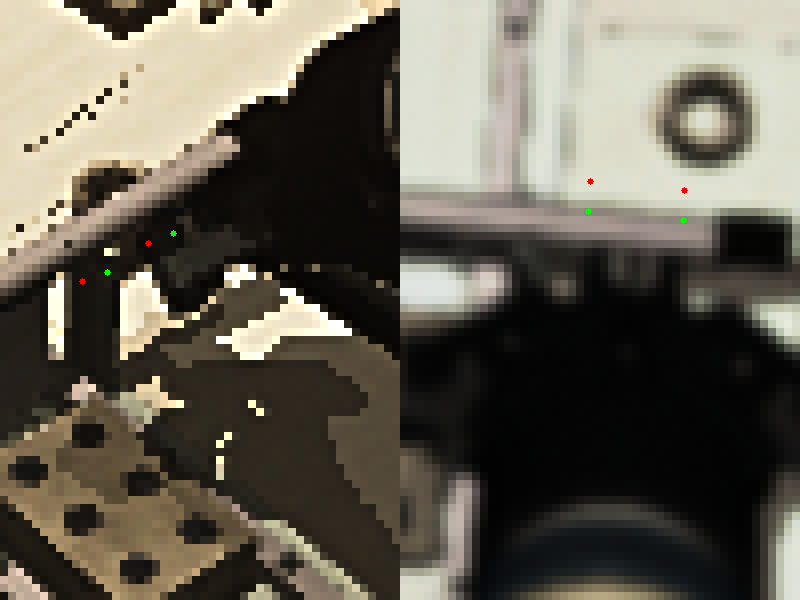

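Call:
step_arm(translation=[[0.4,-0.85,0],[0.4,-0.75,0],[0.5,-0.6,0]], twist=[[0,0,0],[0,0,0],[0,0,0]])

```text
clock: 8.2
tcp_pos: [575.7, -37.8, 66.0]
eef_rot: [[0.731, 0.674, 0.104], [-0.078, -0.07, 0.995], [0.678, -0.735, 0.001]]
ft_force: [0.2, 1.4, -0.7]
grip_width: -0.2
```

```bash
python3 ov.py pics/z6.png 150 250 150 250 2
```

```text
clock 8.3 tcp base [  6.7 -74.1  66.7] q [-0.27  0.12 -0.95 -0.24  0.12 -0.12] F [-1.9  0.4 -0. ] w -0.1
rot tool deg [-0.1  0.  -0.2]  trans in current tool cm [-0.24  0.01 -0.09]  trans in target axes cm [-0.24  0.01 -0.09]
```

View pics/z6.png

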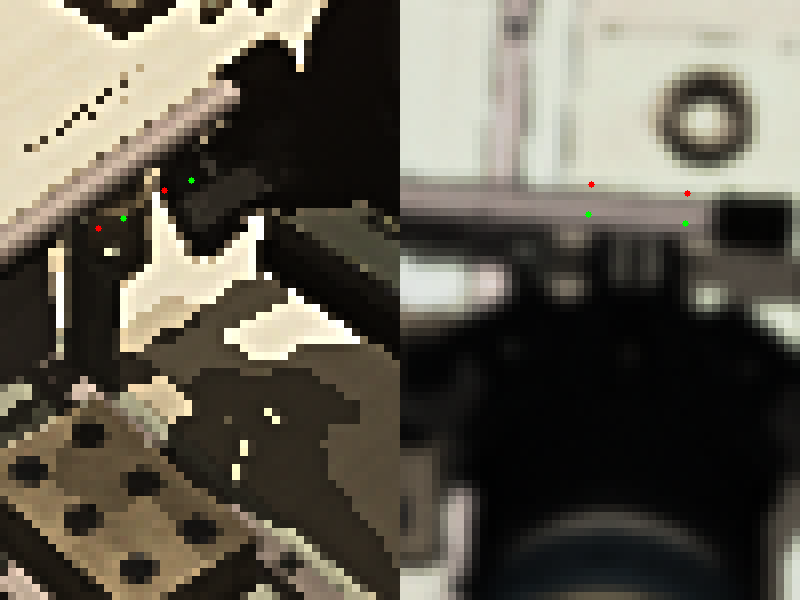

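Call:
step_arm(translation=[[0.5,-0.52,0.1],[0.5,-0.52,0.15],[0.52,-0.5,0.15],[0.52,-0.5,0.15],[0.53,-0.48,0.2],[0.54,-0.48,0.2],[0.55,-0.48,0.2]], twist=[[0,0,0],[0,0,-1.2],[0,0,-1.2],[0,0,-1.2],[0,0,-1.2],[0,0,-1.2],[0,0,-1.2]])

```text
clock: 9.0
tcp_pos: [578.7, -26.0, 121.4]
eef_rot: [[0.631, 0.769, 0.105], [-0.067, -0.081, 0.994], [0.773, -0.634, 0.001]]
ft_force: [-0.1, 0.2, -0.5]
grip_width: 0.1
```

```bash
python3 ov.py pics/z7.png 130 250 140 250 1.5
```

```text
clock 9.1 tcp base [  7.8 -61.9 121.4] q [-0.25  0.03 -1.   -0.34  0.11 -0.09] F [-0.8  0.1 -0.5] w 0.2
rot tool deg [-0.1  0.   7.6]  trans in current tool cm [-4.54  3.37 -1.32]  trans in target axes cm [-4.05  3.94 -1.31]
```

View pics/z7.png

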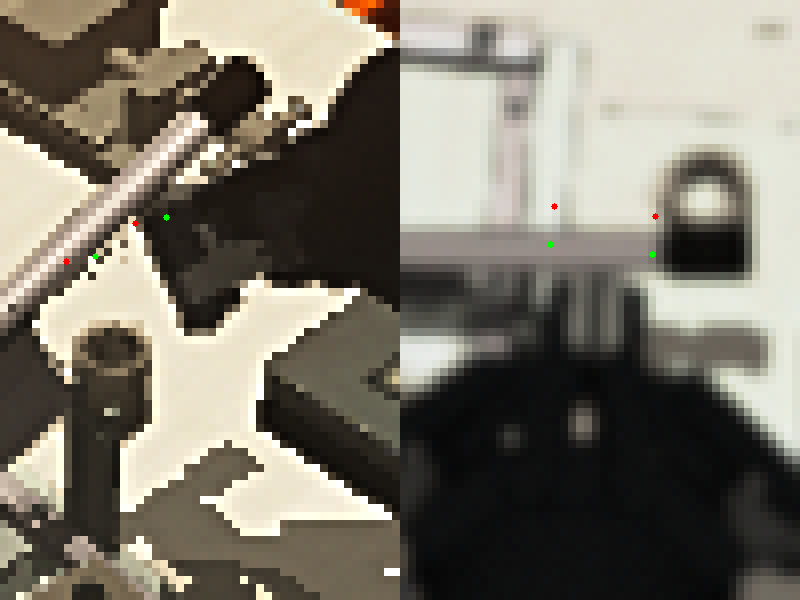

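Call:
step_arm(translation=[[0.66,-0.46,0.35],[0.66,-0.46,0.4],[0.66,-0.46,0.45],[0.64,-0.45,0.5],[0.6,-0.44,0.55],[0.58,-0.44,0.55],[0.55,-0.42,0.6]], twist=[[0,0,0],[0,0,0],[0,0,0],[0,0,0],[0,0,0],[0,0,0],[0,0,0]])

```text
clock: 9.8
tcp_pos: [583.8, 8.1, 174.0]
eef_rot: [[0.636, 0.764, 0.108], [-0.069, -0.082, 0.994], [0.769, -0.64, 0.0]]
ft_force: [-1.4, -0.1, -0.6]
grip_width: -0.0
```

```bash
python3 ov.py pics/z8.png 105 245 125 245 1.5
```

```text
clock 9.9 tcp base [ 10.2 -27.  175.2] q [-0.15 -0.06 -0.88 -0.13  0.03 -0.02] F [-0.6 -0.3  0.4] w -0.2
rot tool deg [ 0.  -0.   7.4]  trans in current tool cm [-8.82  6.63 -4.8 ]  trans in target axes cm [-7.9   7.71 -4.8 ]
```

View pics/z8.png

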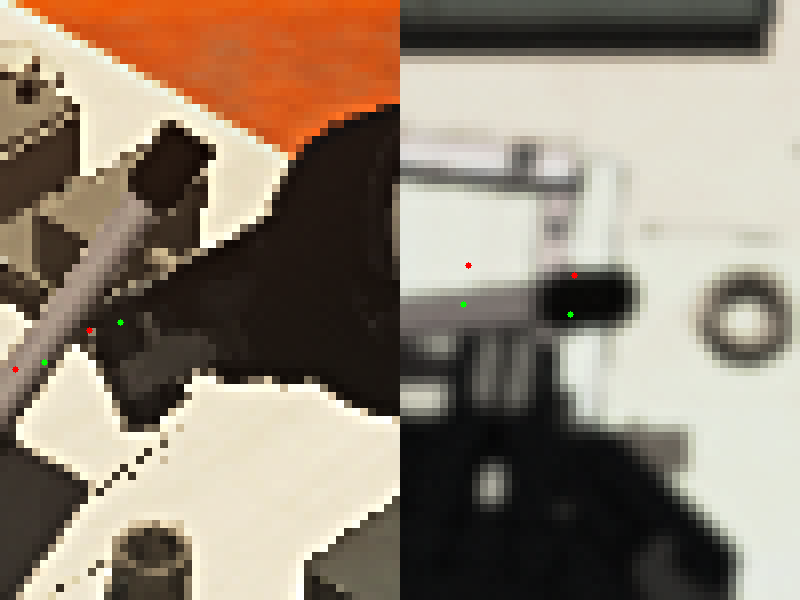

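Call:
step_arm(translation=[[0.48,-0.36,0.5],[0.48,-0.36,0.55],[0.46,-0.35,0.6],[0.44,-0.34,0.6],[0.42,-0.32,0.65],[0.4,-0.3,0.65],[0.36,-0.27,0.7],[0.32,-0.25,0.7],[0.3,-0.22,0.7]], twist=[[0,0,0],[0,0,0],[0,0,0],[0,0,0],[0,0,0],[0,0,0],[0,0,0],[0,0,0],[0,0,0]])

```text
clock: 10.8
tcp_pos: [592.9, 69.1, 224.2]
eef_rot: [[0.635, 0.765, 0.106], [-0.069, -0.081, 0.994], [0.77, -0.639, 0.001]]
ft_force: [-0.3, -0.1, 0.1]
grip_width: 0.1
```

```bash
python3 ov.py pics/z9.png 95 230 120 230 1.5
```

```text
clock 10.9 tcp base [ 12.4  34.5 224.7] q [ 0.03 -0.1  -0.75  0.04 -0.1   0.09] F [ 0.4  0.1 -0.2] w 0.2
rot tool deg [-0.1 -0.   7.4]  trans in current tool cm [-12.76   9.6  -10.97]  trans in target axes cm [-11.43  11.17 -10.95]
```

View pics/z9.png

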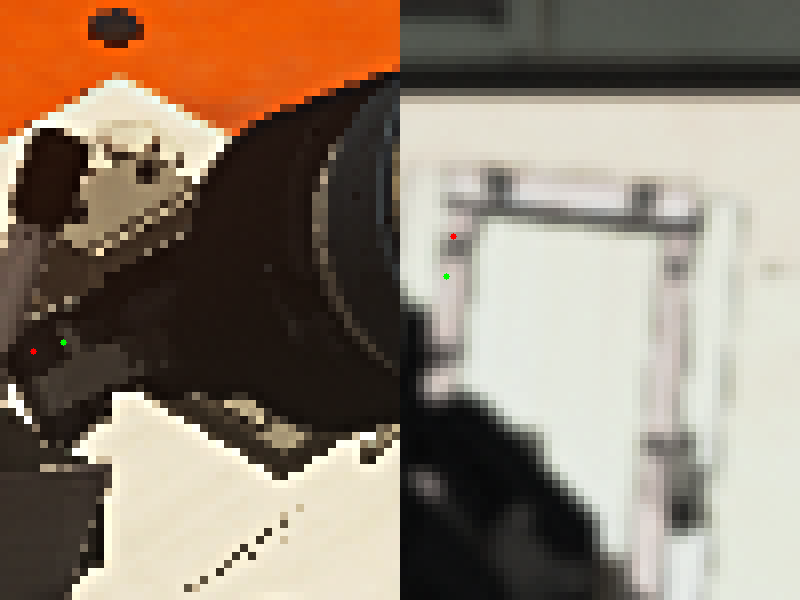

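Call:
step_arm(translation=[[0.22,-0.18,0.7],[0.2,-0.15,0.7],[0.18,-0.15,0.7],[0,0,0],[0,0,0]], twist=[[0,0,0],[0,0,0],[0,0,0],[0,0,0],[0,0,0]])

```text
clock: 11.4
tcp_pos: [595.7, 92.3, 232.5]
eef_rot: [[0.635, 0.766, 0.105], [-0.068, -0.08, 0.994], [0.77, -0.638, 0.001]]
ft_force: [-0.4, -0.4, -0.2]
grip_width: -0.2
```

```bash
python3 ov.py pics/za.png 90 200 120 200 1.5;  python3 look.py pics/l4.png
```

```text
clock 11.5 tcp base [ 12.4  57.2 232.4] q [ 0.09 -0.09 -0.72  0.07 -0.15  0.13] F [ 0.2 -0.2 -0.8] w 0.1
rot tool deg [-0.  -0.   7.3]  trans in current tool cm [-13.35  10.11 -13.23]  trans in target axes cm [-11.96  11.74 -13.22]
```

View pics/za.png

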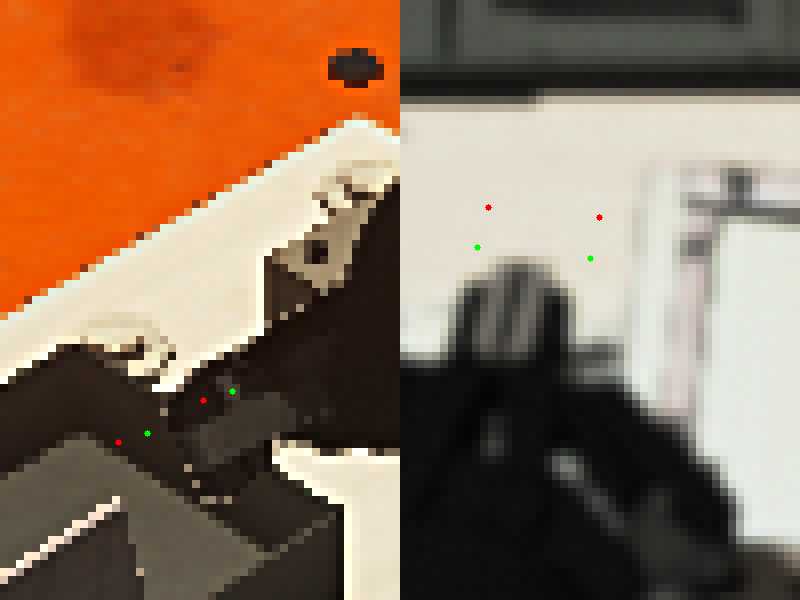

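View pics/l4.png

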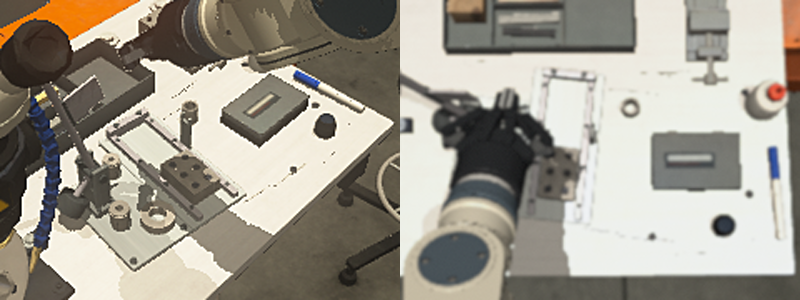

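```bash
python3 - <<'E'
from h import *
from bench import readout
s=readout.sense();p=np.array(s['tcp_pos']);E=np.array(s['eef_rot'])
Ps=[C[n]["intrinsics"]@np.c_[C[n]["R"],C[n]["t"]] for n in("top","scene")]
for sc in [(223.1,146.3),(221,144),(225,150)]:
    X=cv2.triangulatePoints(Ps[0],Ps[1],np.array([265.,153.5]),np.array(sc));X=X[:3,0]/X[3]
    print(w2b(X).round(1),"tool",(E.T@(X-p)).round(1),[ (proj(n,X)).round(1) for n in("top","scene")])
todo((-200,0,200),tgtR(60))
from ik import *
for phi,pb in [(60,(-200,0,200)),(60,(-130,0,45)),(60,(-110,0,40)),(60,(10,0,40)),(75,(-130,0,40)),(75,(10,0,40))]: r=ik(pb,tgtR(phi),s["qpos"]);print(phi,pb,r[0].round(2),r[1].round(1))
E
```

```text
[ 61.8 -18.1 140.9] tool [-38.8  96.3 -75. ] [array([[257.1, 142.7]]), array([[237.3, 149. ]])]
[-16.  160.2 688. ] tool [ 332.5 -312.7  103.7] [array([[78.7, 61.8]]), array([[ 156.2, -115.2]])]
[-16.  160.2 688. ] tool [ 332.5 -312.7  103.7] [array([[78.7, 61.8]]), array([[ 156.2, -115.2]])]
clock 11.6 tcp base [ 12.4  56.9 232.4] q [ 0.09 -0.09 -0.72  0.07 -0.15  0.13] F [ 0.3 -0.  -0.2] w -0.0
rot tool deg [-0.  -0.  20.3]  trans in current tool cm [-16.05 -14.28  -5.7 ]  trans in target axes cm [-20.01  -7.82  -5.69]
60 (-200, 0, 200) [-0.05 -0.38 -0.73  0.69 -0.03  0.05] 0.0
60 (-130, 0, 45) [-0.06 -0.03 -0.97  0.11 -0.02  0.04] 0.0
60 (-110, 0, 40) [-0.06  0.01 -0.95  0.09 -0.02  0.04] 0.0
60 (10, 0, 40) [-0.07  0.19 -0.73  0.13 -0.02  0.03] 0.0
75 (-130, 0, 40) [-0.07  0.07 -0.73  0.5  -0.01  0.04] 0.0
75 (10, 0, 40) [-0.08  0.28 -0.46  0.57 -0.01  0.03] 0.0
```

```bash
python3 - <<'E'
from h import *
from bench import readout
s=readout.sense();p=np.array(s['tcp_pos']);E=np.array(s['eef_rot'])
for tp in [(265.,153.5),(265,155)]:
  for sc in [(223.1,146.3),(221,144),(225,150)]:
    o=least_squares(lambda X:np.r_[(proj('top',X)[0]-tp),(proj('scene',X)[0]-sc)],p);X=o.x
    print(w2b(X).round(1),"tool",(E.T@(X-p)).round(1),o.fun.round(1))
E
```

```text
[ 63.2 -18.5 136.4] tool [-41.4 100.3 -75.5] [ -7.6 -10.9  14.    3.8]
[ 63.6 -16.9 142.8] tool [-36.2  96.6 -73.8] [ -8.3 -11.9  15.4   4.2]
[ 63.9 -20.2 124.9] tool [-49.8 108.2 -77.2] [-6.8 -9.7 12.5  3.4]
[ 60.4 -18.1 137.9] tool [-42.   97.2 -75.1] [ -7.9 -11.3  14.6   4. ]
[ 60.9 -16.4 144.2] tool [-36.8  93.5 -73.4] [ -8.7 -12.4  16.    4.4]
[ 61.1 -19.8 126.5] tool [-50.4 105.  -76.8] [ -7.1 -10.2  13.1   3.6]
```

```bash
python3 - <<'E'
from h import *
from bench import readout
s=readout.sense();p=np.array(s['tcp_pos']);E=np.array(s['eef_rot'])
for tp in [(215.,153),(215,155)]:
  for sc in [(223.1,146.3),(221,144),(225,150)]:
    o=least_squares(lambda X:np.r_[(proj('top',X)[0]-tp),(proj('scene',X)[0]-sc)],p);X=o.x
    print(w2b(X).round(1),"tool",(E.T@(X-p)).round(1),o.fun.round(1))
E
```

```text
[ 10.5  60.5 221.4] tool [-9.6  5.6  3.6] [ 0.1  0.2 -0.3 -0.1]
[ 11.3  61.7 226.6] tool [-5.1  2.8  4.8] [-0.6 -0.9  1.1  0.3]
[ 10.5  59.7 212.1] tool [-16.8  11.5   2.7] [ 1.   1.4 -1.7 -0.5]
[  7.3  60.9 223. ] tool [-10.5   2.    4. ] [-0.3 -0.4  0.5  0.1]
[  8.1  62.1 228.2] tool [-6.  -0.7  5.1] [-1.1 -1.5  1.9  0.5]
[  7.3  60.1 213.8] tool [-17.6   7.9   3.1] [ 0.5  0.7 -0.9 -0.3]
```

Call:
step_arm(translation=[[-1.3,-1.5,-0.5],[0,0,0],[0,0,0],[0,0,0],[-2.8,-1.6,-1.0],[-2.8,-1.6,-1.0],[-2.8,-1.6,-1.0],[-2.8,-1.6,-1.0],[-2.8,-1.6,-1.0]], twist=[[0,0,0],[0,0,7],[0,0,7],[0,0,6.5],[0,0,0],[0,0,0],[0,0,0],[0,0,0],[0,0,0]])

```text
clock: 12.5
tcp_pos: [400.1, 53.3, 223.7]
eef_rot: [[0.88, 0.463, 0.109], [-0.096, -0.053, 0.994], [0.466, -0.885, -0.002]]
ft_force: [-0.4, -0.8, 1.2]
grip_width: -0.0
```

```bash
python3 look.py pics/l5.png; python3 -c "
from ik import *
R=tgtR(60)@Rm(np.pi/2,[0,1,0]); todo((-150,0,120),R)
R2=tgtR(60)@Rm(-np.pi/2,[0,1,0]); todo((-150,0,120),R2)
for r in(R,R2):
  for pb in [(-150,0,120),(-120,0,35),(5,0,35)]: print(ik(pb,r,D[-1][0])[0].round(2),ik(pb,r,D[-1][0])[1].round(2))
"
```

```text
clock 12.6 tcp base [-179.9   -2.3  223.9] q [-0.05 -0.33 -0.63  0.78 -0.03  0.05] F [-0.2  0.6  0.5] w 0.1
rot tool deg [ 1.9 89.8 -1.5]  trans in current tool cm [-2.2  10.58  0.27]  trans in target axes cm [-0.23 10.49 -2.61]
clock 12.6 tcp base [-179.9   -2.3  223.9] q [-0.05 -0.33 -0.63  0.78 -0.03  0.05] F [-0.2  0.6  0.5] w 0.1
rot tool deg [ -1.6 -90.1  -1.9]  trans in current tool cm [-2.2  10.58  0.27]  trans in target axes cm [ 0.23 10.49  2.61]
[-0.06 -0.2  -0.85  0.39 -0.02  1.61] 0.0
[-0.06  0.   -0.98  0.07 -0.02  1.61] 0.0
[-0.07  0.19 -0.75  0.11 -0.02  1.6 ] 0.0
[-0.06 -0.2  -0.85  0.39 -0.02 -1.53] 0.0
[-0.06  0.   -0.98  0.07 -0.02 -1.53] 0.0
[-0.07  0.19 -0.75  0.11 -0.02 -1.54] 0.0
```

View pics/l5.png

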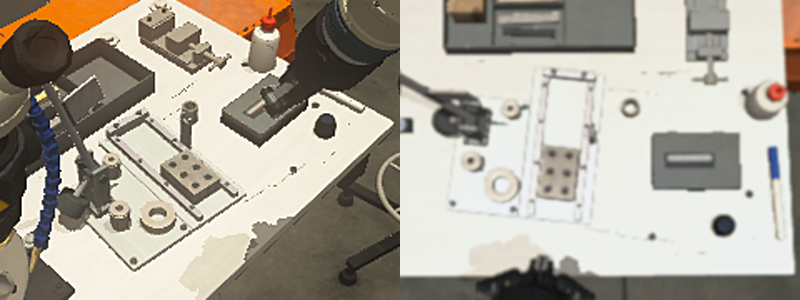

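Call:
step_arm(translation=[[0,0,0],[0,0,0],[0,0,0],[0,0,0],[0,0,0],[0,0,0],[0,0,0],[0,0,0],[0,0,0],[0,0,0],[0,0,0]], twist=[[0.2,8.2,-0.1],[0.2,8.2,-0.1],[0.2,8.2,-0.1],[0.2,8.2,-0.1],[0.2,8.2,-0.1],[0.2,8.2,-0.1],[0.2,8.2,-0.1],[0.2,8.2,-0.1],[0.2,8.2,-0.1],[0.2,8.2,-0.1],[0.2,8.2,-0.1]])

```text
clock: 13.7
tcp_pos: [403.3, 50.9, 225.9]
eef_rot: [[-0.166, 0.503, 0.848], [-0.985, -0.048, -0.164], [-0.041, -0.863, 0.504]]
ft_force: [-0.2, 0.3, -0.4]
grip_width: -0.2
```

```bash
python3 -c "
from ik import *
R=tgtR(60)@Rm(np.pi/2,[0,1,0]); todo((-130,0,70),R)"
```

```text
clock 13.7 tcp base [-174.6   -4.   225.9] q [-0.07 -0.35 -0.66  0.73 -0.01  1.67] F [-0.2  0.3 -0.4] w -0.2
rot tool deg [-0.4 -4.2 -0.3]  trans in current tool cm [-0.03 15.71 -4.05]  trans in target axes cm [-0.4  15.73 -3.94]
```

Call:
step_arm(translation=[[-0.05,3.1,-0.8],[-0.05,3.1,-0.8],[-0.05,3.1,-0.8],[-0.05,3.1,-0.8],[-0.05,3.1,-0.8]], twist=[[0,-0.8,0],[0,-0.8,0],[0,-0.8,0],[0,-0.8,0],[0,-0.8,0]])

```text
clock: 14.2
tcp_pos: [455.6, 50.6, 74.4]
eef_rot: [[-0.112, 0.516, 0.849], [-0.994, -0.05, -0.1], [-0.009, -0.855, 0.519]]
ft_force: [2.1, -0.1, -0.1]
grip_width: -0.1
```

```bash
cat > ov2.py <<'E'
from h import *
import sys
from bench import readout,eyes
from fk import Rm
s=readout.sense();p=s['tcp_pos'];E=np.array(s['eef_rot'])
o=[]
for n,(r,c) in (("scene",(195,215)),("top",(170,200))):
    f=np.ascontiguousarray(eyes.grab_frame(n)["frame"][:,:,::-1][r:r+75,c:c+50]);f=cv2.resize(f,(400,600),interpolation=cv2.INTER_NEAREST)
    f=np.clip(255*(f/255.)**float(sys.argv[2]),0,255).astype(np.uint8)
    for d,col in ((0,(0,255,0)),(17,(0,0,255))):
        for w in(-14,14):
            uv=(proj(n,p+d*E[:,1]+w*E[:,2])[0]-[c,r]+.5)*8
            cv2.circle(f,tuple(int(v) for v in uv),3,col,-1)
    o.append(f)
cv2.imwrite(sys.argv[1],np.hstack(o))
todo((-112,0,40),tgtR(60)@Rm(np.pi/2,[0,1,0]))
E
python3 ov2.py pics/zb.png 1
```

```text
clock 14.3 tcp base [-124.8    1.    71.3] q [-0.06 -0.08 -0.94  0.17 -0.02  1.62] F [0.1 0.  0.2] w -0.2
rot tool deg [-0.8 -0.6 -0.2]  trans in current tool cm [ 0.12  3.34 -0.51]  trans in target axes cm [ 0.1   3.35 -0.46]
```

View pics/zb.png

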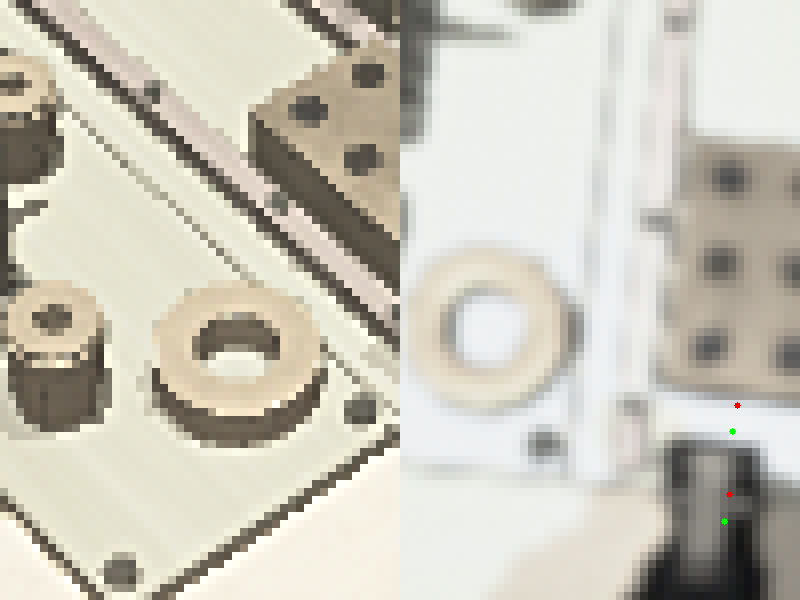

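```bash
sed -i 's/("scene",(195,215))/("scene",(200,255))/;s/("top",(170,200))/("top",(185,220))/' ov2.py; python3 ov2.py pics/zc.png 0.7
```

```text
clock 14.4 tcp base [-123.6    1.1   75. ] q [-0.06 -0.08 -0.93  0.18 -0.02  1.62] F [-0.3 -0.3 -0.4] w 0.1
rot tool deg [-1.  -0.6 -0.3]  trans in current tool cm [ 0.14  3.6  -0.81]  trans in target axes cm [ 0.11  3.61 -0.74]
```

View pics/zc.png

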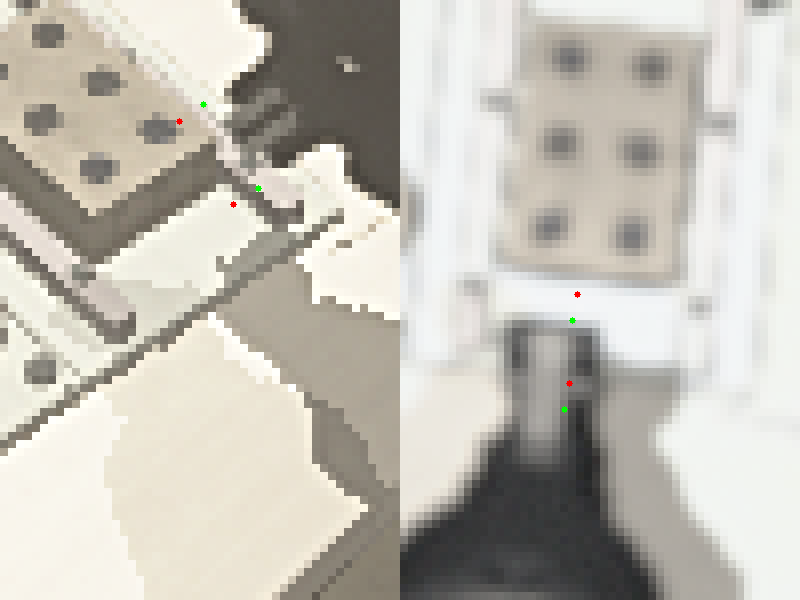

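```bash
python3 - <<'E'
from h import *
from bench import readout
s=readout.sense();p=np.array(s['tcp_pos']);E=np.array(s['eef_rot'])
for tp in [(239,226.2)]:
  for sc in [(284.8,212.5),(286,217),(285,210)]:
    o=least_squares(lambda X:np.r_[(proj('top',X)[0]-tp),(proj('scene',X)[0]-sc)],p);X=o.x
    print(w2b(X).round(1),"tool",(E.T@(X-p)).round(1),o.fun.round(1))
print(w2b(p))
E
```

```text
[-121.7    1.6   88.3] tool [ -0.7 -10.4   8.5] [ 1.1  1.9 -2.1 -0.5]
[-122.5    0.8   74.4] tool [0.3 1.1 0.7] [ 1.7  2.8 -3.2 -0.8]
[-122.     1.5   96.5] tool [ -0.6 -17.6  12.5] [ 1.   1.7 -1.9 -0.5]
[-123.62748285    1.13156664   74.97494152]
```

Call:
step_arm(translation=[[0,1.1,-0.7],[0,1.1,-0.7],[0,1.1,-0.7]], twist=[[0,0,0],[0,0,0],[0,0,0]])

```text
clock: 14.7
tcp_pos: [458.2, 50.9, 43.1]
eef_rot: [[-0.113, 0.524, 0.844], [-0.994, -0.051, -0.102], [-0.011, -0.85, 0.526]]
ft_force: [0.6, -0.5, 0.3]
grip_width: 0.1
```

```bash
python3 ov2.py pics/zd.png 1
```

```text
clock 14.8 tcp base [-121.1    1.7   41.7] q [-0.06 -0.01 -1.    0.03 -0.02  1.62] F [-0.1 -0.3  0.4] w 0.2
rot tool deg [-1.6 -0.7 -0.3]  trans in current tool cm [0.16 0.62 0.69]  trans in target axes cm [0.17 0.61 0.7 ]
```

View pics/zd.png

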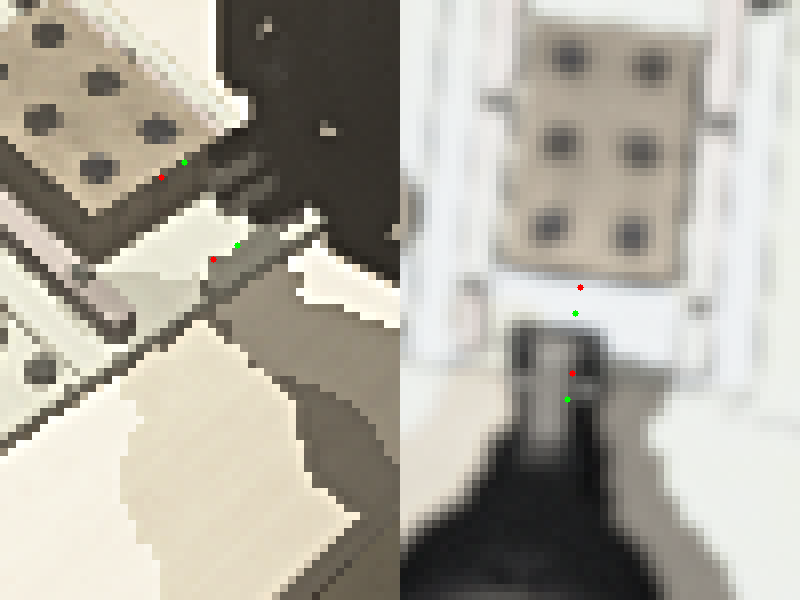

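```bash
python3 - <<'E'
from h import *
tp=(220+153/8,185+325/8)
for z in (20,30,40,50):
    o=least_squares(lambda v:proj('top',b2w(P,(v[0],v[1],z)))[0]-tp,[-110,5]);x,y=o.x
    px=(proj('scene',b2w(P,(x,y,z)))[0]-[255,200]+.5)*8
    print(z,o.x.round(1),px.round())
    for w in(-11,11): print((proj('scene',b2w(P,(x,y+w,z)))[0]-[255,200]+.5)*8)
E
```

```text
20 [-110.3    8. ] [168. 247.]
[196.05717953 228.20139043]
[140.17744979 265.32382077]
30 [-111.2    7.5] [173. 225.]
[201.39093424 206.76715026]
[145.15971362 243.93634451]
40 [-112.1    6.9] [179. 204.]
[206.80217278 185.0215334 ]
[150.21511616 222.2349041 ]
50 [-113.     6.4] [184. 181.]
[212.29259591 162.95770512]
[155.34527979 200.21253503]
```

```bash
python3 -c "
from ik import *
for phi in (58,62,66,72):
  R=tgtR(phi)@Rm(np.pi/2,[0,1,0]);
  for pb in [(-118,-6,25),(-110,-6,8),(-90,-6,8),(25,-6,8)]: print(phi,pb,ik(pb,R,D[-1][0])[0].round(2),ik(pb,R,D[-1][0])[1].round(2))
todo((-120,-6,22),tgtR(65)@Rm(np.pi/2,[0,1,0]))
"
```

```text
58 (-118, -6, 25) [-0.08  0.02 -1.01 -0.   -0.02  1.59] 1.85
58 (-110, -6, 8) [-0.08  0.08 -1.01 -0.04 -0.02  1.6 ] 3.31
58 (-90, -6, 8) [-0.08  0.11 -1.01 -0.1  -0.01  1.59] 0.0
58 (25, -6, 8) [-0.09  0.26 -0.78 -0.03 -0.01  1.58] 0.0
62 (-118, -6, 25) [-0.08  0.03 -0.96  0.09 -0.01  1.59] 0.0
62 (-110, -6, 8) [-0.08  0.08 -0.97  0.03 -0.01  1.59] 0.0
62 (-90, -6, 8) [-0.08  0.11 -0.94  0.03 -0.01  1.59] 0.0
62 (25, -6, 8) [-0.09  0.27 -0.71  0.11 -0.01  1.58] 0.0
66 (-118, -6, 25) [-0.08  0.05 -0.89  0.21 -0.01  1.59] 0.0
66 (-110, -6, 8) [-0.08  0.09 -0.9   0.15 -0.01  1.59] 0.0
66 (-90, -6, 8) [-0.09  0.12 -0.87  0.16 -0.01  1.59] 0.0
66 (25, -6, 8) [-0.09  0.28 -0.64  0.23 -0.01  1.58] 0.0
72 (-118, -6, 25) [-0.09  0.09 -0.79  0.38 -0.01  1.59] 0.0
72 (-110, -6, 8) [-0.09  0.13 -0.8   0.33 -0.01  1.59] 0.0
72 (-90, -6, 8) [-0.09  0.15 -0.76  0.34 -0.01  1.59] 0.0
72 (25, -6, 8) [-0.09  0.31 -0.53  0.42 -0.    1.58] 0.0
clock 14.8 tcp base [-121.1    1.7   41.7] q [-0.06 -0.01 -1.    0.03 -0.02  1.62] F [-0.1 -0.3  0.4] w 0.2
rot tool deg [-6.6 -0.7 -0.3]  trans in current tool cm [ 0.79  1.74 -0.93]  trans in target axes cm [ 0.77  1.84 -0.73]
```

Call:
step_arm(translation=[[0.27,0.55,-0.3],[0.27,0.55,-0.3],[0.27,0.55,-0.3]], twist=[[-2,-0.2,0],[-2,-0.2,0],[-2,-0.2,0]])

```text
clock: 15.1
tcp_pos: [457.9, 43.1, 28.2]
eef_rot: [[-0.103, 0.433, 0.895], [-0.995, -0.04, -0.096], [-0.006, -0.9, 0.435]]
ft_force: [0.4, -0.4, 0.9]
grip_width: 0.1
```

```bash
python3 ov2.py pics/ze.png 0.8
```

```text
clock 15.2 tcp base [-118.4   -6.2   28.3] q [-0.09  0.03 -0.93  0.16 -0.    1.59] F [ 0.5 -0.5 -1. ] w 0.1
rot tool deg [ 4.1 -0.1 -0.3]  trans in current tool cm [-0.63 -0.77  1.08]  trans in target axes cm [-0.62 -0.69  1.14]
```

View pics/ze.png

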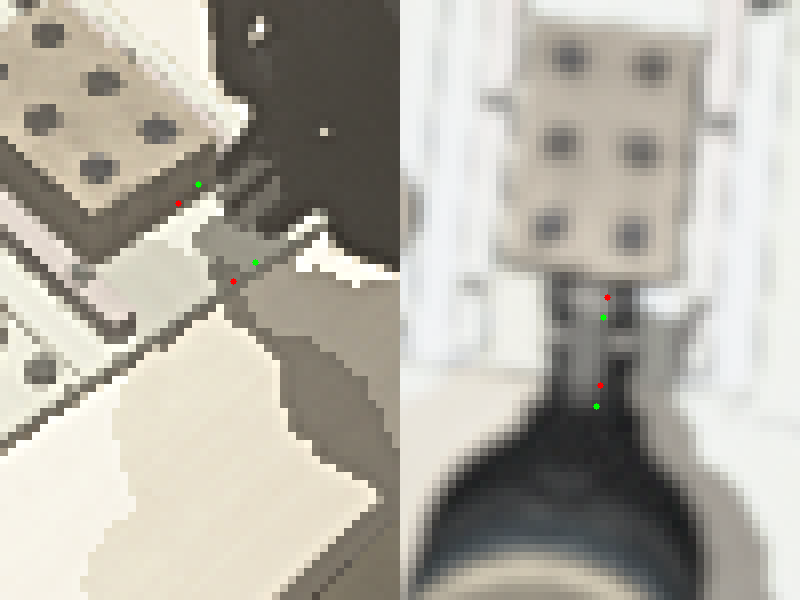

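```bash
python3 ov2.py pics/zf.png 1.6
```

```text
clock 15.3 tcp base [-119.6   -6.    27.6] q [-0.09  0.03 -0.93  0.15 -0.    1.59] F [ 0.8  0.5 -0.4] w 0.2
rot tool deg [ 4.1 -0.1 -0.4]  trans in current tool cm [-0.6  -0.78  1.23]  trans in target axes cm [-0.6  -0.7   1.28]
```

View pics/zf.png

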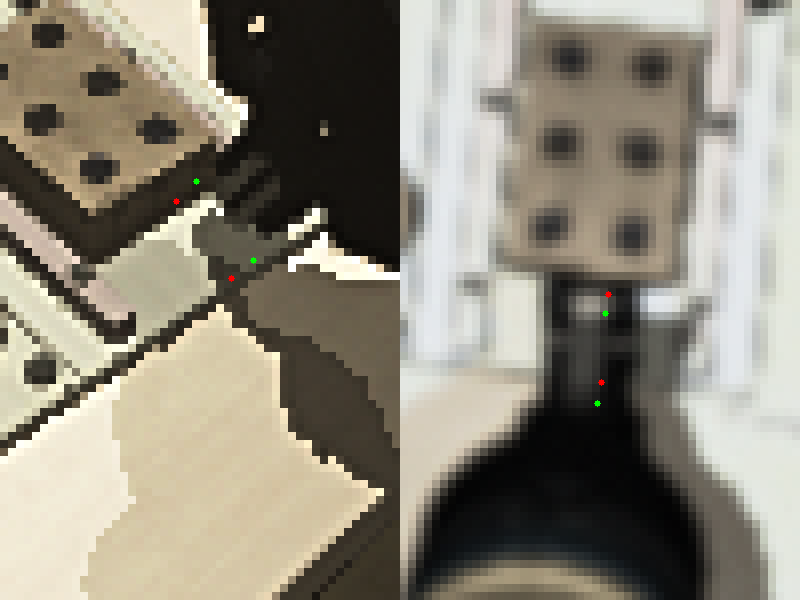

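Call:
step_arm(translation=[[0,0.6,-0.25],[0,0.6,-0.25]], twist=[[0,0,0],[0,0,0]])

```text
clock: 15.5
tcp_pos: [459.0, 43.3, 15.9]
eef_rot: [[-0.104, 0.439, 0.893], [-0.995, -0.04, -0.096], [-0.006, -0.898, 0.44]]
ft_force: [0.2, 0.7, -0.6]
grip_width: 0.2
```

```bash
python3 ov2.py pics/zg.png 1.2
```

```text
clock 15.6 tcp base [-119.2   -5.7   14.9] q [-0.09  0.06 -0.96  0.1  -0.    1.59] F [0.2 0.1 0.2] w -0.0
rot tool deg [ 4.  -0.1 -0.4]  trans in current tool cm [-0.58 -1.94  1.75]  trans in target axes cm [-0.57 -1.82  1.88]
```

View pics/zg.png

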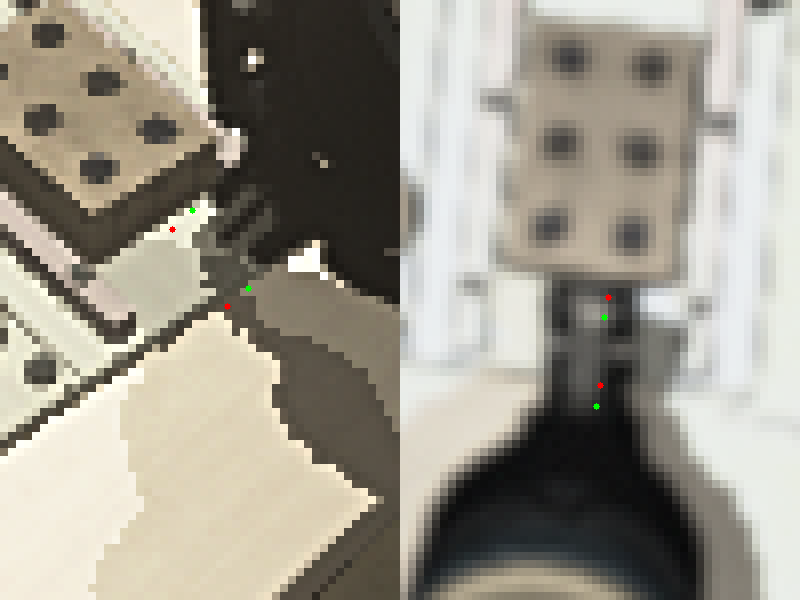

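Call:
step_arm(translation=[[0,0.35,-0.2],[0,0.35,-0.2]], twist=[[0,0,0],[0,0,0]])

```text
clock: 15.8
tcp_pos: [457.5, 43.7, 6.3]
eef_rot: [[-0.104, 0.436, 0.894], [-0.995, -0.04, -0.096], [-0.006, -0.899, 0.438]]
ft_force: [-0.8, 0.1, -0.4]
grip_width: 0.1
```

```bash
python3 ov2.py pics/zh.png 1.0
```

```text
clock 15.9 tcp base [-120.2   -5.5    6. ] q [-0.09  0.08 -0.97  0.07 -0.    1.59] F [ 0.3 -0.1  1. ] w 0.1
rot tool deg [ 4.1 -0.1 -0.4]  trans in current tool cm [-0.57 -2.7   2.23]  trans in target axes cm [-0.55 -2.53  2.41]
```

View pics/zh.png

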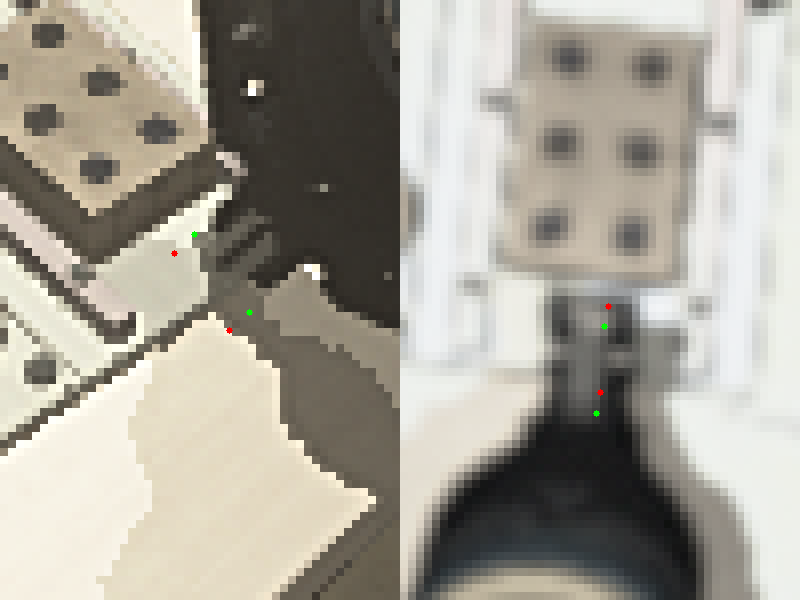

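```bash
python3 - <<'E'
from h import *
for row in (295,320):
  tp=(220+193/8,185+row/8)
  for z in (10,20,30,40):
    o=least_squares(lambda v:proj('top',b2w(P,(v[0],v[1],z)))[0]-tp,[-110,5]);x,y=o.x
    print(row,z,o.x.round(1),[((proj('scene',b2w(P,(x,y+w,z)))[0]-[255,200]+.5)*8).round() for w in(-11,0,11)])
for X in [(-96,-25,33),(-96,-25,8),(-96,25,33),(-96,25,8),(-124,-52,8)]: print(X,((proj('scene',b2w(P,X))[0]-[255,200]+.5)*8).round(),((proj('top',b2w(P,X))[0]-[220,185]+.5)*8+[400,0]).round())
E
```

```text
295 10 [-99.3  -2.4] [array([195., 211.]), array([167., 229.]), array([140., 248.])]
295 20 [-100.3   -2.8] [array([200., 190.]), array([172., 209.]), array([145., 227.])]
295 30 [-101.3   -3.3] [array([205., 169.]), array([178., 187.]), array([150., 206.])]
295 40 [-102.3   -3.7] [array([211., 148.]), array([183., 166.]), array([155., 184.])]
320 10 [-106.7   -3.2] [array([214., 225.]), array([186., 243.]), array([159., 261.])]
320 20 [-107.6   -3.6] [array([219., 204.]), array([191., 222.]), array([164., 240.])]
320 30 [-108.5   -4. ] [array([224., 182.]), array([196., 201.]), array([168., 219.])]
320 40 [-109.5   -4.4] [array([229., 161.]), array([202., 179.]), array([173., 198.])]
(-96, -25, 33) [220. 135.] [673. 287.]
(-96, -25, 8) [215. 190.] [674. 296.]
(-96, 25, 33) [ 93. 217.] [502. 270.]
(-96, 25, 8) [ 91. 273.] [507. 280.]
(-124, -52, 8) [345. 201.] [755. 399.]
```

Call:
step_arm(translation=[[0,0.13,0.38],[0,0.13,0.38]], twist=[[0,0,0],[0,0,0]])

```text
clock: 16.1
tcp_pos: [465.1, 42.9, 6.7]
eef_rot: [[-0.104, 0.435, 0.895], [-0.995, -0.04, -0.096], [-0.006, -0.9, 0.436]]
ft_force: [-0.5, 0.3, -1.0]
grip_width: -0.0
```

```bash
python3 ov2.py pics/zi.png 1.0
```

```text
clock 16.2 tcp base [-111.7   -5.5    7. ] q [-0.09  0.09 -0.95  0.07 -0.    1.59] F [ 0.2  1.1 -0. ] w 0.1
rot tool deg [ 4.1 -0.1 -0.4]  trans in current tool cm [-0.57 -2.98  1.41]  trans in target axes cm [-0.55 -2.87  1.62]
```

View pics/zi.png

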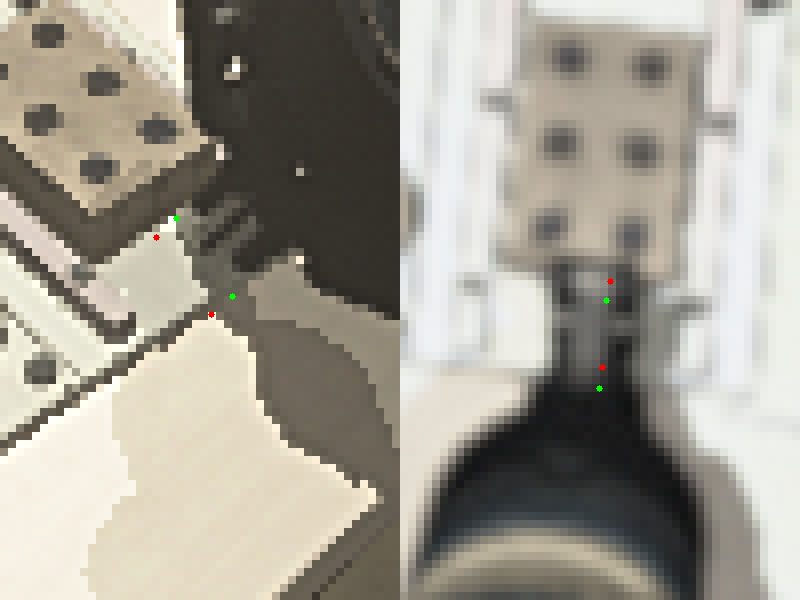

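```bash
python3 - <<'E'
import cv2,numpy as np
from bench import eyes
a=eyes.grab_frame("scene")["frame"][:,:,::-1][200:255,250:305]; b=eyes.grab_frame("top")["frame"][:,:,::-1][200:255,220:275]
g=lambda x:(255*(cv2.resize(x,(400,400),interpolation=cv2.INTER_LANCZOS4)/255.)**.7).astype(np.uint8)
cv2.imwrite("pics/zj.png",np.hstack([g(a),g(b)]))
E
```

```text
(no output)
```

View pics/zj.png

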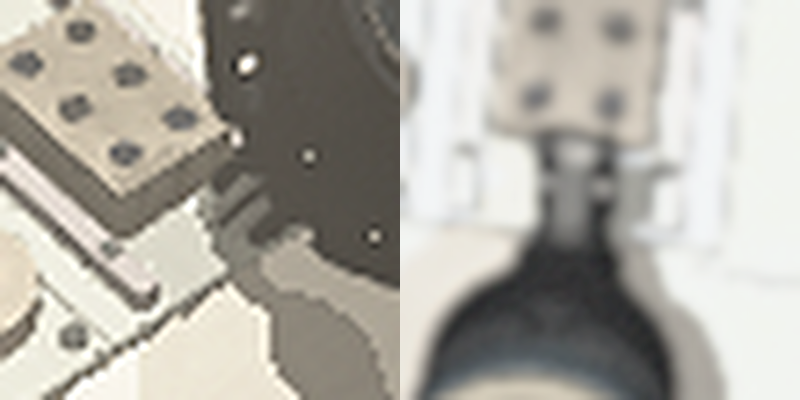

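Call:
step_arm(translation=[[0,0.15,0.38],[0,0.15,0.38],[0,0.15,0.38]], twist=[[0,0,0],[0,0,0],[0,0,0]])

```text
clock: 16.6
tcp_pos: [477.4, 41.6, 7.8]
eef_rot: [[-0.104, 0.434, 0.895], [-0.995, -0.04, -0.096], [-0.006, -0.9, 0.436]]
ft_force: [-0.2, 0.2, 0.4]
grip_width: -0.2
```

```bash
python3 ov2.py pics/zk.png 1.0
```

```text
clock 16.7 tcp base [-99.4  -5.5   7.9] q [-0.09  0.11 -0.93  0.08 -0.    1.59] F [-1.2 -0.   0.8] w -0.2
rot tool deg [ 4.1 -0.1 -0.4]  trans in current tool cm [-0.57 -3.43  0.26]  trans in target axes cm [-0.55 -3.41  0.51]
```

View pics/zk.png

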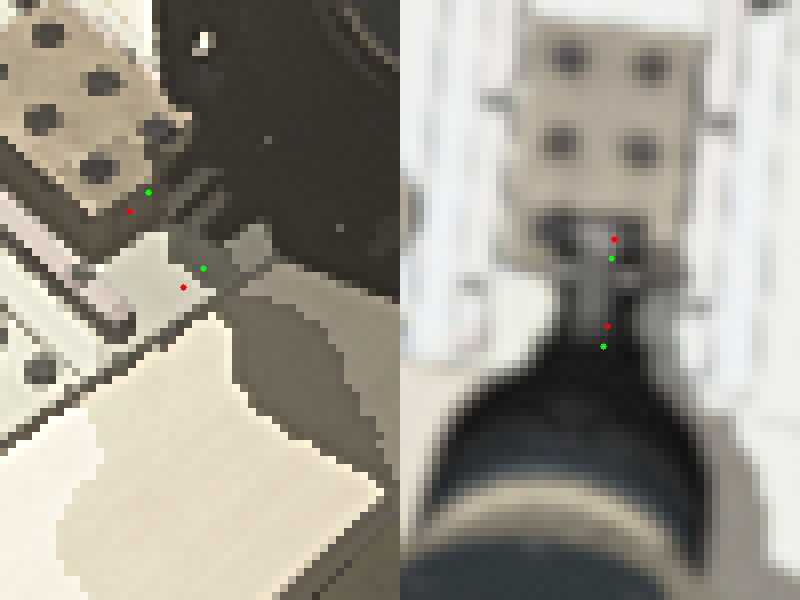

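Call:
step_arm(translation=[[0,0.15,0.38],[0,0.15,0.38]], twist=[[0,0,0],[0,0,0]])

```text
clock: 16.9
tcp_pos: [485.3, 40.7, 8.0]
eef_rot: [[-0.104, 0.433, 0.895], [-0.995, -0.04, -0.096], [-0.006, -0.9, 0.435]]
ft_force: [-7.0, 0.1, 5.4]
grip_width: -0.3
```

```bash
python3 ov2.py pics/zl.png 0.7
```

```text
clock 17.0 tcp base [-91.7  -5.5   8.1] q [-0.09  0.12 -0.91  0.09 -0.    1.59] F [-2.6 -0.2  1.5] w 0.1
rot tool deg [ 4.2 -0.1 -0.4]  trans in current tool cm [-0.58 -3.75 -0.44]  trans in target axes cm [-0.55 -3.78 -0.16]
```

View pics/zl.png

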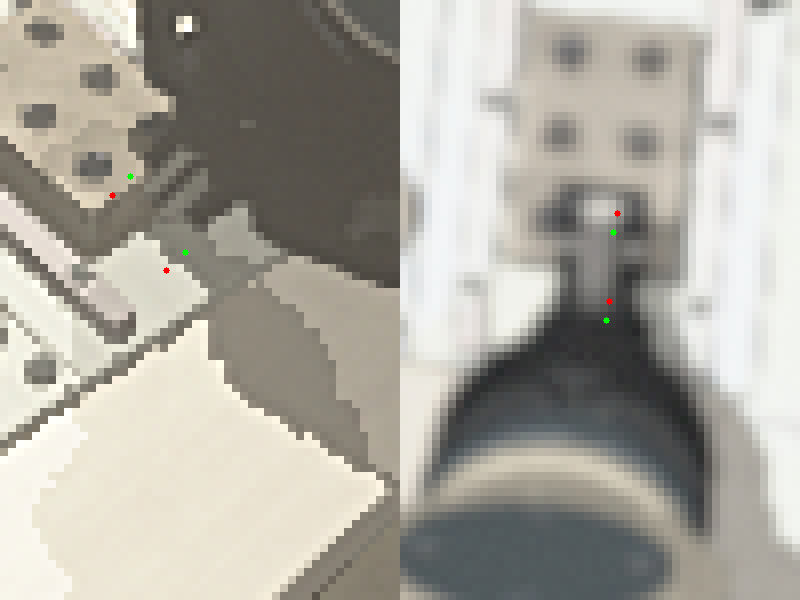

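Call:
step_arm(translation=[[0,0.19,0.43],[0,0.19,0.43],[0,0.19,0.43],[0,0.19,0.43],[0,0.19,0.43],[0,0.19,0.43],[0,0.19,0.43],[0,0.19,0.43]], twist=[[0,0,0],[0,0,0],[0,0,0],[0,0,0],[0,0,0],[0,0,0],[0,0,0],[0,0,0]])

```text
clock: 17.8
tcp_pos: [514.9, 37.8, 6.2]
eef_rot: [[-0.103, 0.421, 0.901], [-0.995, -0.039, -0.095], [-0.005, -0.906, 0.423]]
ft_force: [-14.5, 0.7, 15.4]
grip_width: 0.2
```

```bash
sed -i 's/("scene",(200,255))/("scene",(165,225))/;s/("top",(185,220))/("top",(150,220))/' ov2.py; python3 ov2.py pics/zm.png 0.8;python3 look.py pics/l6.png
```

```text
clock 17.9 tcp base [-61.4  -5.3   6.3] q [-0.09  0.17 -0.84  0.12 -0.    1.59] F [-5.6  1.2  6.1] w 0.1
rot tool deg [ 4.9  0.  -0.3]  trans in current tool cm [-0.56 -5.19 -3.16]  trans in target axes cm [-0.53 -5.45 -2.7 ]
```

View pics/zm.png

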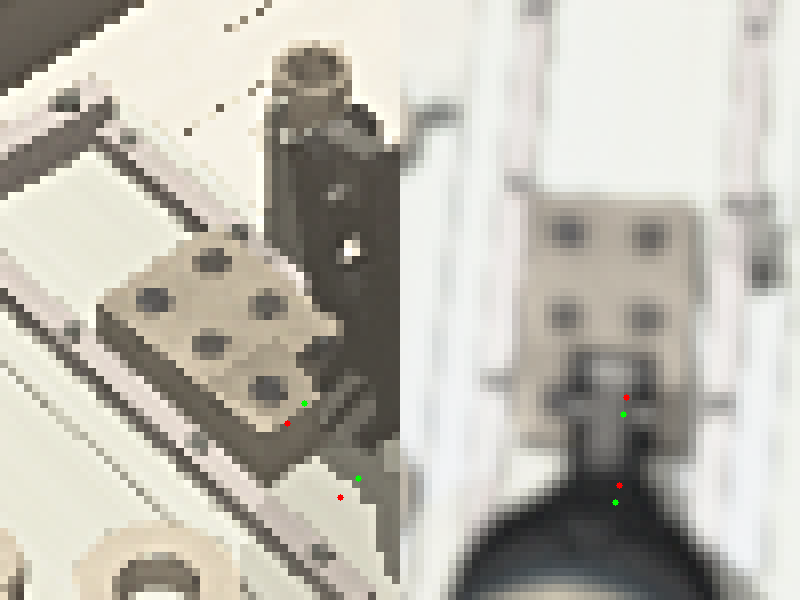

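View pics/l6.png

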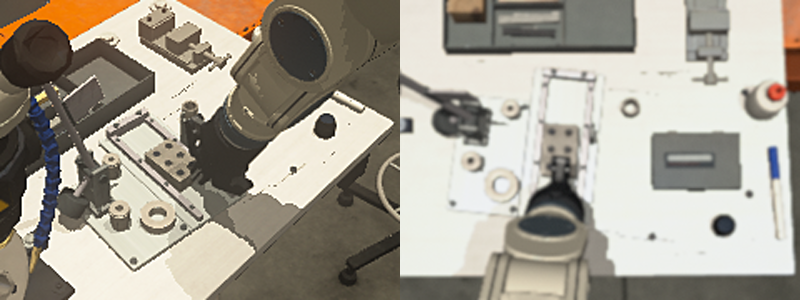

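Call:
step_arm(translation=[[0,-0.4,-0.15],[0,0.13,0.43],[0,0.14,0.43],[0,0.14,0.43],[0,0.14,0.43]], twist=[[0,0,0],[0.3,0,0],[0.3,0,0],[0.3,0,0],[0.3,0,0]])

```text
clock: 18.5
tcp_pos: [529.7, 36.3, 10.9]
eef_rot: [[-0.103, 0.439, 0.893], [-0.995, -0.041, -0.094], [-0.005, -0.897, 0.441]]
ft_force: [-2.4, -1.5, -2.2]
grip_width: 0.2
```

```bash
python3 ov2.py pics/zn.png 0.8
```

```text
clock 18.6 tcp base [-46.8  -5.2  11.2] q [-0.09  0.18 -0.83  0.11 -0.    1.59] F [-1.7  0.3  0.1] w -0.1
rot tool deg [ 3.8  0.  -0.3]  trans in current tool cm [-0.56 -5.47 -4.58]  trans in target axes cm [-0.52 -5.76 -4.21]
```

View pics/zn.png

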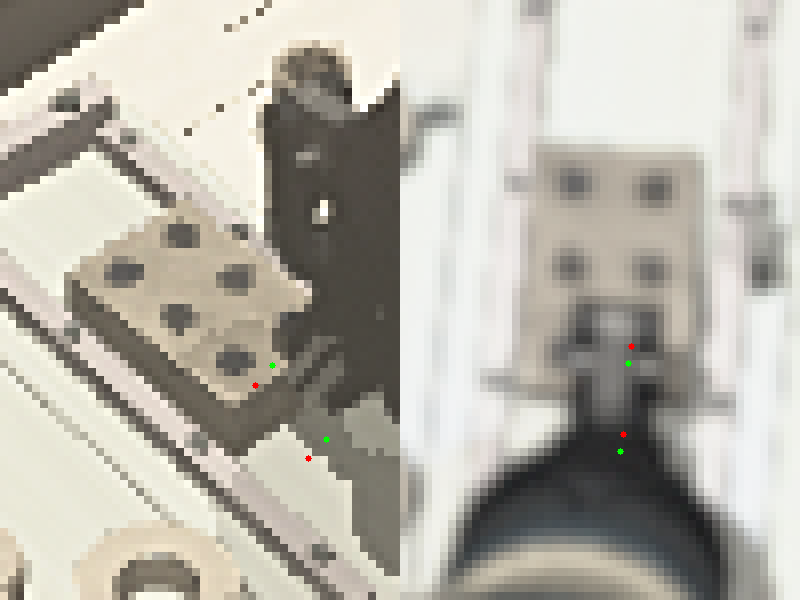

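Call:
step_arm(translation=[[0,0.18,0.43],[0,0.18,0.43],[0,0.18,0.43],[0,0.18,0.43],[0,0.18,0.43]], twist=[[0.2,0,0],[0.2,0,0],[0.2,0,0],[0.2,0,0],[0.2,0,0]])

```text
clock: 19.1
tcp_pos: [554.4, 33.7, 12.2]
eef_rot: [[-0.103, 0.455, 0.884], [-0.995, -0.042, -0.094], [-0.005, -0.889, 0.457]]
ft_force: [-3.3, -0.1, -2.4]
grip_width: -0.4
```

```bash
sed -i 's/("scene",(165,225))/("scene",(150,215))/;s/("top",(150,220))/("top",(135,220))/' ov2.py; python3 ov2.py pics/zo.png 0.8
```

```text
clock 19.2 tcp base [-21.9  -5.2  12.5] q [-0.09  0.2  -0.79  0.1  -0.    1.59] F [-1.  -0.8 -0.5] w 0.4
rot tool deg [ 2.7 -0.  -0.3]  trans in current tool cm [-0.56 -6.56 -6.75]  trans in target axes cm [-0.52 -6.88 -6.43]
```

View pics/zo.png

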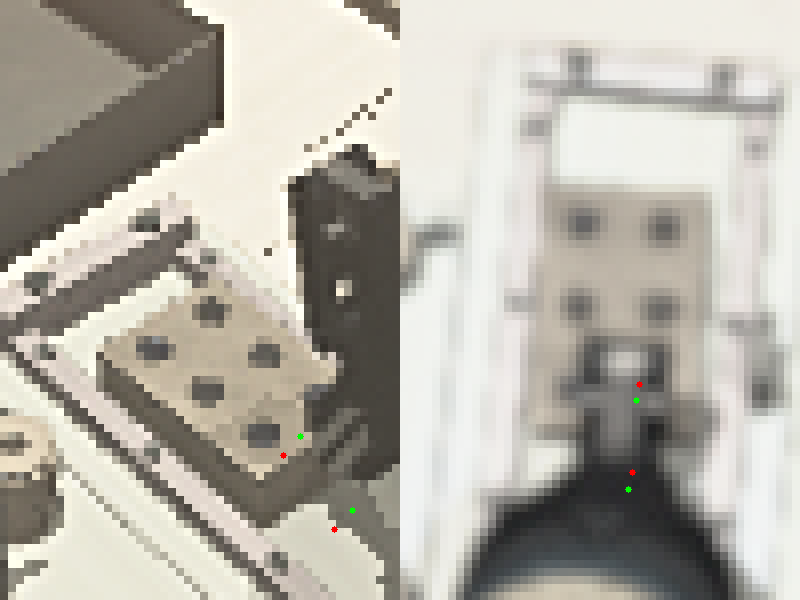

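Call:
step_arm(translation=[[0,0.22,0.43],[0,0.22,0.43],[0,0.22,0.43]], twist=[[0,0,0],[0,0,0],[0,0,0]])

```text
clock: 19.5
tcp_pos: [569.2, 32.2, 12.5]
eef_rot: [[-0.103, 0.455, 0.884], [-0.995, -0.042, -0.094], [-0.005, -0.889, 0.457]]
ft_force: [-3.9, -0.1, -0.4]
grip_width: 0.1
```

```bash
python3 ov2.py pics/zp.png 0.8
```

```text
clock 19.6 tcp base [-6.7 -5.1 12.8] q [-0.09  0.22 -0.76  0.11 -0.    1.58] F [-1.4 -0.5  0.7] w 0.0
rot tool deg [ 2.7  0.  -0.3]  trans in current tool cm [-0.56 -7.24 -8.11]  trans in target axes cm [-0.51 -7.62 -7.76]
```

View pics/zp.png

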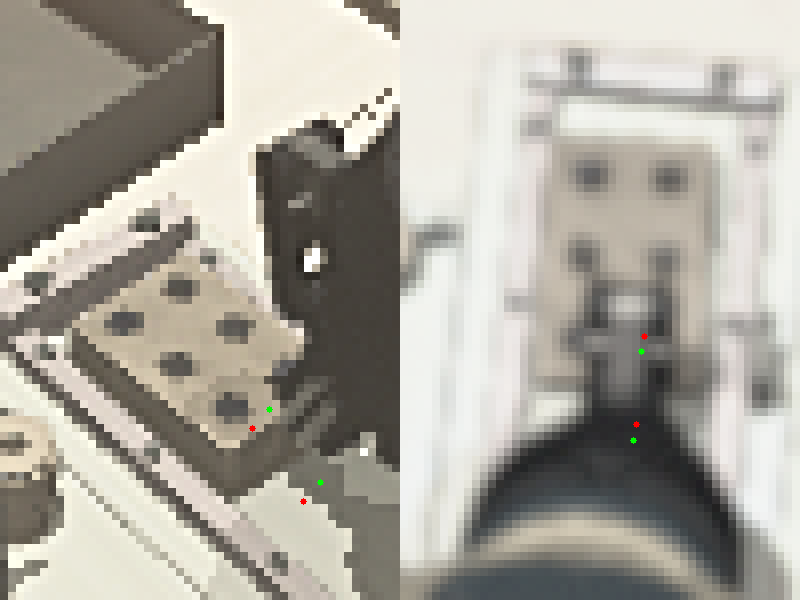

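Call:
step_arm(translation=[[0,0.22,0.43],[0,0.2,0.36],[0,0.15,0.27]], twist=[[0,0,0],[0,0,0],[0,0,0]])

```text
clock: 19.9
tcp_pos: [581.6, 31.0, 12.5]
eef_rot: [[-0.103, 0.455, 0.884], [-0.995, -0.042, -0.094], [-0.005, -0.889, 0.457]]
ft_force: [-6.8, 1.5, 4.6]
grip_width: 0.0
```

```bash
python3 ov2.py pics/zq.png 0.8
```

```text
clock 20.0 tcp base [ 5.3 -5.1 12.6] q [-0.09  0.24 -0.74  0.12 -0.    1.58] F [-3.1 -0.4  0.8] w 0.3
rot tool deg [ 2.8  0.  -0.3]  trans in current tool cm [-0.55 -7.8  -9.17]  trans in target axes cm [-0.51 -8.24 -8.79]
```

View pics/zq.png

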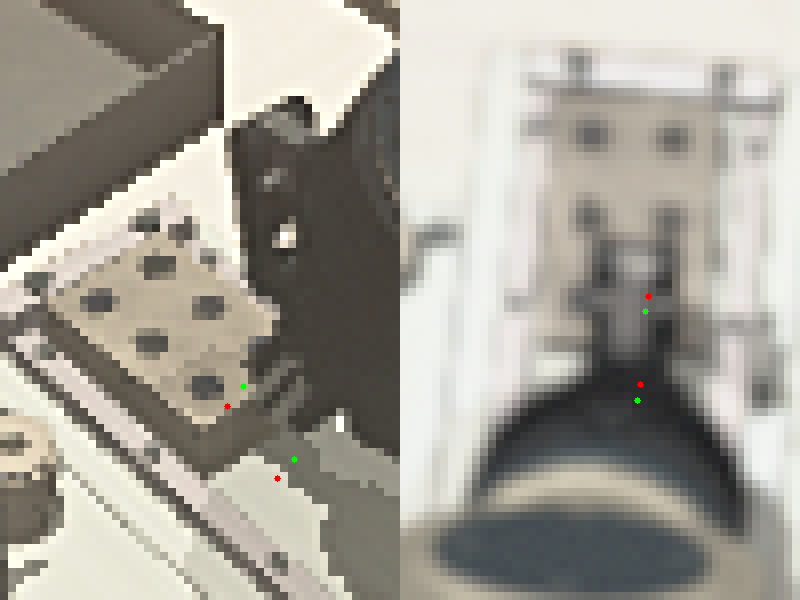

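Call:
step_arm(translation=[[0,0.1,0.2],[0,0.1,0.2]], twist=[[0,0,0],[0,0,0]])

```text
clock: 20.2
tcp_pos: [585.2, 30.6, 12.3]
eef_rot: [[-0.102, 0.454, 0.885], [-0.995, -0.042, -0.093], [-0.005, -0.89, 0.456]]
ft_force: [-17.0, 1.1, 10.7]
grip_width: -0.0
```

Call:
step_arm(translation=[[0,0.1,0.2],[0,0.1,0.2]], twist=[[0,0,0],[0,0,0]])

```text
clock: 20.4
tcp_pos: [585.2, 30.7, 10.9]
eef_rot: [[-0.102, 0.448, 0.888], [-0.995, -0.042, -0.093], [-0.005, -0.893, 0.45]]
ft_force: [-18.6, 0.8, 12.4]
grip_width: -0.1
```

Call:
step_arm(translation=[[0,0.05,0.3],[0,0.05,0.3]], twist=[[0,0,0],[0,0,0]])

```text
clock: 20.6
tcp_pos: [585.1, 30.7, 10.8]
eef_rot: [[-0.102, 0.44, 0.892], [-0.995, -0.042, -0.093], [-0.004, -0.897, 0.442]]
ft_force: [-21.8, 1.3, 15.7]
grip_width: 0.0
```

```bash
python3 ov2.py pics/zr.png 1.3
```

```text
clock 20.7 tcp base [ 8.3 -4.9 10.8] q [-0.09  0.25 -0.71  0.15 -0.    1.58] F [-21.    0.9  13.6] w 0.4
rot tool deg [ 3.8  0.1 -0.3]  trans in current tool cm [-0.55 -7.93 -9.51]  trans in target axes cm [-0.49 -8.55 -8.96]
```

View pics/zr.png

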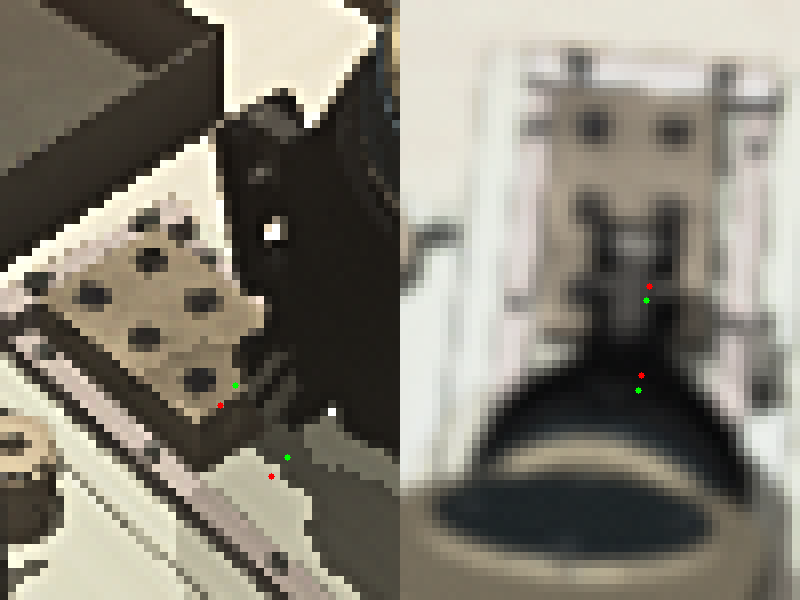

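Call:
step_arm(translation=[[0,-0.4,-0.8],[0,-0.7,-1.4],[0,-1.2,-2.2],[0,-1.6,-3],[0,-2.5,-3],[0,-3.5,-2.5],[0,-4,-2]], twist=[[0,0,0],[0,0,0],[0,0,0],[0,0,0],[0,0,0],[0,0,0],[0,0,0]])

```text
clock: 21.4
tcp_pos: [390.8, 50.0, 69.8]
eef_rot: [[-0.103, 0.446, 0.889], [-0.995, -0.043, -0.094], [-0.004, -0.894, 0.448]]
ft_force: [0.5, 0.2, 1.3]
grip_width: -0.2
```

```bash
python3 look.py pics/l7.png; python3 - <<'E'
import cv2,pickle,numpy as np
from bench import eyes,readout
f=eyes.grab_frame("top");g=eyes.grab_frame("scene")
pickle.dump(f,open("top1.pkl","wb"));pickle.dump(g,open("scene1.pkl","wb"))
cv2.imwrite("pics/t1.png",cv2.resize(f["frame"][:,:,::-1][135:245,160:310],(795,583),interpolation=cv2.INTER_CUBIC))
cv2.imwrite("pics/s1.png",cv2.resize(g["frame"][:,:,::-1][155:275,180:340],(800,600),interpolation=cv2.INTER_CUBIC))
print(readout.sense()["clock"],readout.sense()["ft_force"])
E
```

```text
21.6 [ 1.05924884  0.15220073 -0.71402101]
```

View pics/t1.png

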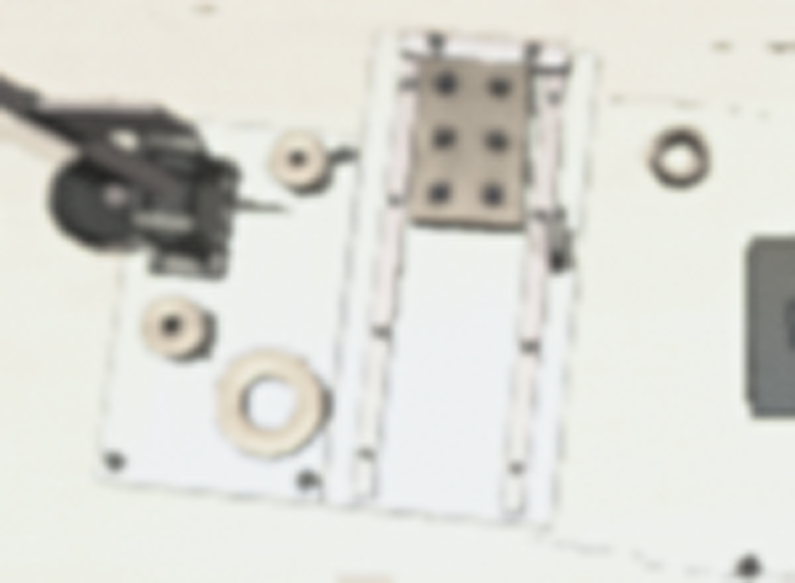

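View pics/s1.png

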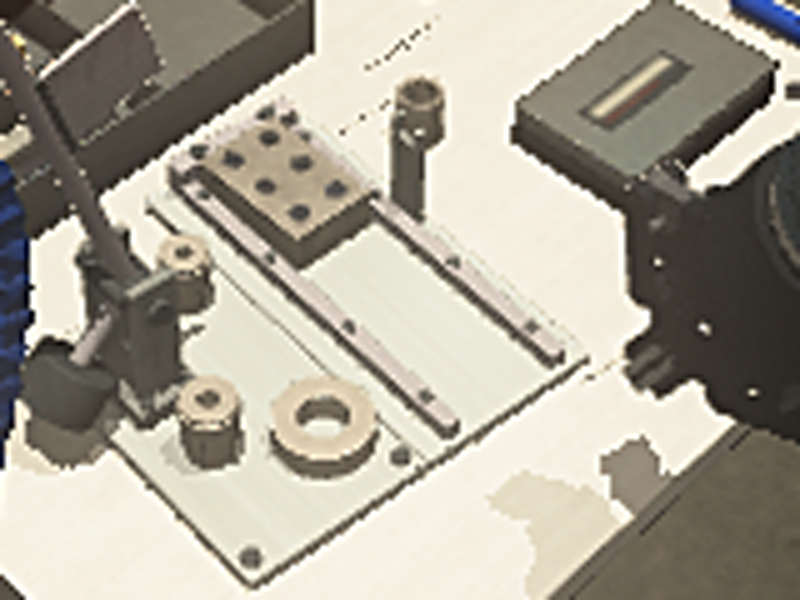

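View pics/l7.png

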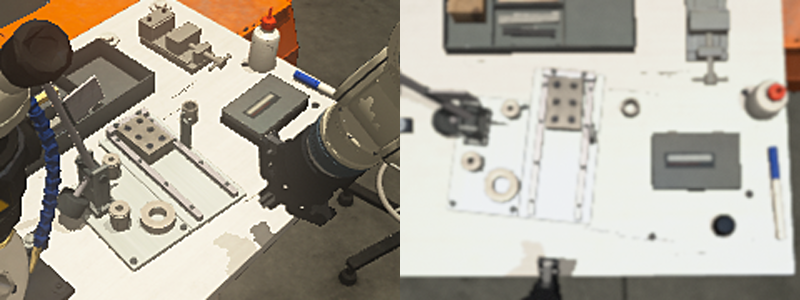

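```bash
python3 -c "
from bench import env,readout
s=readout.sense();print(s['clock'],s['ft_force'],s['joint_velocities'].round(3))
print(env.finish_job())"
```

```text
21.6 [ 1.05924884  0.15220073 -0.71402101] [-0.004  0.07   0.009 -0.018 -0.    -0.001]
the job is handed in; nothing more can be done
None
```

The barrier is up and staying up on its own, the steel block is home against the end stop, and I handed the job in at 21.6 s.

**Barrier:** I lifted the bar from underneath near its free end with the shut fingers. It passed its balance point, swung back onto its stop, and I moved clear. The first try missed because the fingers came up in front of the bar without catching it. On the second approach the gripper pressed the bar sideways for a moment, about 13 N at the wrist.

**Block:** I pushed it along the guide with the fingertips until it stopped moving, at about 21 N. Its total travel matched the roughly 100 mm I had worked out from the pictures. The pads dragged downward on it by up to about 15 N at times, and I saw no lifting or tipping.

**Last checks:**
- **Barrier and block:** the pictures show the barrier leaning back and the block square against the stop.
- **Things around:** collets, ring, sleeve and loupe are where they were at the start. I did not look at the tin again, but the arm never went near it.
- **Robot:** it is clear of everything, with about 1 N at the wrist, which is within the sensor's noise.

**Disagreement:** in the pictures the shut fingertips looked roughly 15–30 mm farther back than the stated 17 mm ahead of the TCP. I set the final approaches by picture and force instead of that figure.

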